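Lock the steam station's service hatch with the square key

ROBOT

A 6-joint arm with a two-finger parallel gripper is mounted at the origin on the work surface. World frame = base frame: x ahead of the robot, y to its left, z up, the work surface at z = 0. Lengths are in m, angles in rad, forces in N, time in s.
With the tool pointing down it reaches from about 0.225 to 0.875 m from the base axis. Payload 3.4 kg.
Tool frame: the origin (TCP) lies at the very end of the fingers, on their centre line; the grasp point (between the pads) lies 19 mm behind it; z points along the fingers, x is the direction in which the jaws open and shut, and the axes are right-handed (so a half turn about z gives the same grasp; the last joint's range is limited). The gripper opens to 85 mm and grips with 20 to 120 N. Pads are 22 mm wide; open, the fingers measure 114 mm over their backs; the gripper's body (76 mm by 85 mm) begins 54 mm behind the grasp point. The pads swing forward as they close: fully open they stand 13 mm farther back than shut.
Start: joints at [1.062, 0.276, 1.505, -0, 1.361, -0.121], TCP at [0.217, 0.532, 0.201] pointing down, gripper open.
Joint ranges: [-2.89, 2.89], [-0.75, 2.08], [0.22, 2.7], [-1.18, 4.32], [0.11, 2.71], [-2.7, 2.7]. Speed limits (rad/s): [2.57, 2.57, 3.14, 3.14, 3.14, 3.14].

INTERFACE

Orientations are given as a unit quaternion [w, x, y, z].
In Python, from rig import manip gives the robot as it stands.
- The arm moves only by the tool send_rows, never from a script. Its argument "increments" is a list of rows, each a list of 5 numbers: the opening, from 0 (shut) to 1 (fully open), then the shift along the tool's x, y, z in m, then the turn about the tool's z in rad. A call has 1 to 8 rows; each row shifts and turns the commanded pose from where the row before left it, along the tool's axes as they then stand; what a row does not reach is not made up. A row lasts 1/8 s, in which the tool goes at most 62.5 mm and 10.7 degrees, less where a joint would pass 70% of its speed; a pose out of reach is approached as far as the arm can. A call is refused whole if a number of a shift passes 0.0625 or a number of a turn 0.188, either way. A call with a gripper value outside its range is refused whole. The fingers move at their own pace and stop on an object; "squeeze" is the grip in N (left out, the last holds). Time passes only in rows, so rows that do not move let the fingers close. It gives the time, the measured TCP pose, the force and the opening at its end, in the units of the state.
- manip.get_state(): the state, without advancing time (a new reading comes with each control period).
- manip.get_image(name): name is "scene" or "side" or "wrist"; returns the picture (480x640x3 uint8, red, green, blue); there is no depth.
- manip.calibration(name): a dict with "fx", "fy", "cx", "cy" (pixels), "distortion" ([k1, k2, p1, p2, k3] as OpenCV has them; the pictures are not rectified), "camera_from_world" (4x4, takes a point from world to camera coordinates). Camera axes: x right, y up, looking along -z (the intrinsics and any distortion apply to the point x, -y, -z); pixel columns grow to the right and rows downward; lengths in m; the calibration is good to about 2 mm. A picture is of the moment at which its call begins: read the wrist's pose just before it. calibration takes no time and is no camera call; for the wrist camera it gives the pose at the moment of the call.
- manip.sign_off(): hands the job in, once; it reports no verdict.
The state is a dict: "clock": time; "qpos": joint angles; "qd": joint speeds; "effort": joint torques, N m; "position": TCP position; "ee_rot": TCP orientation; "contact_force": force on the tool from outside, world axes, zero at the start; "moment": the same for the moment, N m; "width": finger opening in m.
Only numpy, scipy, OpenCV 4.12 (cv2) and the standard library are available. Lean on these libraries where they do the work, as an engineer would, in place of code of your own. Each camera call takes 0.05 s, during which the arm holds its last target.

TASK

The service hatch on top of the ironing steam station is shut but not locked. Take the square key from its wooden stand, feel it gently into the recessed socket of the hatch lock until it is fully home, and turn it clockwise until the bolt is fully out in its keeper. Then draw the key out and put it back upright in its hole in the stand; do not press hard on the lock and leave the bottle, spool and tin where they are.

Things in the scene. Friction and masses are not known exactly. Their poses are not given: they have to be found in the camera images.
- station: white steam station fixed on the table, housing 260 (x) x 320 (y) mm, flat top at 125 mm. Origin: centre of its underside; x points away from its front panel, y to the left seen from the front, z up. On top a steel hatch (surface at 131 mm) carries the lock: a dark steel case 60 x 48 mm, 26 mm high, with the keeper in front of it
- socket (a point): mouth of the lock's recess: its centre, level with the case's top face (157 mm above the table); axes as the station's, socket axis vertical. The round recess is 24 mm wide and 6 mm deep; its bottom is the flat brass face of the turning follower, with a 13 mm square hole in the middle. A tip not lined up with the square stops on that face, 6 mm down
- socket_floor (a point): on the socket's axis, at the floor of the square hole: 15 mm below the brass face, 21 mm below the mouth. The follower's start angle is not measured: the hole's sides stand anywhere from 0 to 1.5 rad clockwise (from above) of the station's x and y. Feel for it: turn the key under light pressure until it drops in. The follower stays where it is left
- bolt (a joint): travel of the brass lock bolt, 18 mm wide, out of the case towards the station's front, over a 6 mm gap into the keeper: 0 = drawn in (2 mm showing), 0.0088 m = home, at 2.1 rad of the follower (clockwise of parallel), 0.013 m at its stop (2.4 rad). Its first 1.52 rad are play and do not move the bolt, then it goes about 1.5 mm per 0.1 rad. Turning takes about 0.12 to 0.16 N m
- key: loose square key, 0.13 kg, standing tip-down in the stand. Origin: centre of the tip's end face; z up the shank. 12 mm square steel end (z 0 to 20 mm, sides parallel to x and y, tip edges broken by 0.5 mm), round shank 14 mm (to z 46), collar 30 mm wide (z 46 to 52), flat red wing grip (z 52 to 94) 12 mm thick along x, 50 mm wide along y: pinch it across x, from above
- stand_hole (a point): centre of the mouth of the key's hole, level with the top of the beech key stand. Vertical round hole, 21 mm wide, 2 mm bevel, 50 mm deep. The key hangs in it by its collar, tip 46 mm below this point. The stand is a block 70 x 120 mm, 56 mm high, fixed; its axes are this point's, its middle is 28 mm towards +y, two pencil stubs 22 mm high stand 71 mm towards +y
- spray_bottle: amber bottle with a black cap, 48 mm across and 135 mm high, standing on the table. Bystander. Origin: centre of its underside
- thread_spool: green thread spool with wooden flanges, 36 mm across and 46 mm high, standing on the station's top to the left of the hatch. Bystander. Origin: centre of its underside
- button_tin: flat blue tin with a brass-coloured lid, 63 x 43 x 20 mm, lying on the station's top to the right of the hatch. Bystander. Origin: centre of its underside
Mind the look-alikes: they are no part of the job. There is more than one size of the key; the job needs the smallest.

How it is judged:
On the way, in this order (a step that is already met when the one before it is completed fails the run):
1. the key is home in the lock's socket (tip at least 17 mm below the lock's face, that is 11 mm into the square, and within 2.5 mm of its axis), the bolt still drawn in (under 3 mm) (z of key in the frame of socket below -0.017 m and horizontal distance between key and socket below 0.0025 m and value of joint bolt below 0.003 m), for 0.2 s.
2. with the key still in the socket the bolt is turned home (over 7.5 mm out) (z of key in the frame of socket below -0.01 m and horizontal distance between key and socket below 0.003 m and value of joint bolt above 0.0075 m), for 0.2 s.
At the end, for the whole second after the job is handed in: the bolt is at least 7.5 mm out (home is 8.8 mm, it stops at 13 mm), the key is back in the stand's hole, released and at rest (tip at least 40 mm down the hole, within 8 mm of its axis, upright within 0.12 rad), and the bottle, spool and tin are within 30 mm of where they were (value of joint bolt above 0.0075 m and horizontal distance between key and stand_hole below 0.008 m and z of key in the frame of stand_hole below -0.04 m and angle between key's own z axis and vertical below 0.12 rad and linear speed of key below 0.02 m/s and contact force between the fingers and key below 0.1 N and distance of each of spray_bottle, thread_spool, button_tin from where it was at the start of the episode below 0.03 m); the robot touches nothing.
It fails at once if the key is pressed on the lock or station with more than 55 N in all (contact force between key and station above 55 N).
It fails at once if the spray bottle is knocked over (angle between spray_bottle's own z axis and vertical above 0.4 rad).
It also fails if it takes over 72 s, if anything falls off the work surface, if the arm or the gripper's body presses on something with over 40 N, if the wrist force passes 120 N, or if a joint passes its speed limit or range.

## Working session

There is one attempt and no reset: what is moved stays moved. The work goes in short steps, Python scripts to look and compute and a tool call to move; the robot and the scene stay as the last step left them, time stands still between calls to the robot, and variables do not carry over. Pictures are saved under pics/ and viewed, and the job is handed in when it is done.

Besides the shell and the picture viewer there is one more tool, called after "Emit:" by a JSON object that holds its "op" and its "data", one argument or row to a line. send_rows: Moves the arm, as the interface text tells. Its arguments: {"type":"object","properties":{"increments":{"type":"array","items":{"type":"array","items":{"type":"number"}}},"squeeze":{"type":"number"}},"required":["increments"]}

```bash
mkdir -p pics; ls; python3 - <<'E'
from rig import manip
import cv2,json
s=manip.get_state();print(s)
for n in ["scene","side","wrist"]:
    c=manip.calibration(n);print(n,c)
    cv2.imwrite(f"pics/{n}0.png",manip.get_image(n)[:,:,::-1])
E
```

```text
pics
{'clock': 0.0, 'qpos': array([ 1.06200625e+00,  2.76591184e-01,  1.50616322e+00,  3.97379927e-05,
        1.36070965e+00, -1.20997799e-01]), 'qd': array([-0.00117819, -0.00090413,  0.00045943, -0.00127708, -0.00063056,
        0.00101671]), 'effort': array([-1.52151744e-03, -4.16769147e+01, -2.45812798e+01, -5.41788165e-05,
        1.05991244e-02, -3.14354895e-05]), 'position': array([0.21712793, 0.53177893, 0.20042996]), 'ee_rot': array([ 4.06870082e-04,  8.30106032e-01,  5.57604788e-01, -8.42836087e-04]), 'contact_force': array([ 0.40652268, -0.364515  , -0.93975816]), 'moment': array([-0.02999108, -0.00343507,  0.0180747 ]), 'width': 0.08546653748906574}
scene {'fx': 489.9793552214136, 'fy': 489.9793552214136, 'cx': 315.1970869624653, 'cy': 230.00951490881874, 'distortion': array([-0.11658569,  0.        ,  0.        ,  0.        ,  0.        ]), 'camera_from_world': array([[ 0.26977659,  0.96292057,  0.00213926, -0.14547222],
       [-0.69706992,  0.1937609 ,  0.69032619,  0.31175494],
       [ 0.66431478, -0.18772506,  0.72349511, -1.33515518],
       [ 0.        ,  0.     
[... 258 characters left out ...]
0.98127291, -0.1916839 ,  0.01899392,  0.55274945],
       [ 0.15114991, -0.70512198,  0.69278908, -0.1840185 ],
       [-0.11940348,  0.68268608,  0.72089009, -0.96833603],
       [ 0.        ,  0.        ,  0.        ,  1.        ]])}
wrist {'fx': 364.0913169904589, 'fy': 364.0913169904589, 'cx': 316.25017368410704, 'cy': 239.50159176413052, 'distortion': array([-0.07008412,  0.        ,  0.        ,  0.        ,  0.        ]), 'camera_from_world': array([[ 0.37825934,  0.92569893, -0.00116866, -0.5741483 ],
       [-0.88906925,  0.36293951, -0.2789817 ,  0.03617456],
       [-0.25782891,  0.10656646,  0.96029571, -0.37850132],
       [ 0.        ,  0.        ,  0.        ,  1.        ]])}
```

View pics/scene0.png

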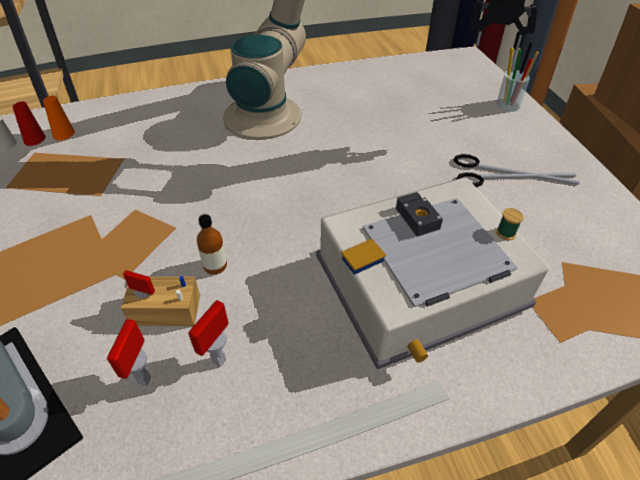

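View pics/side0.png

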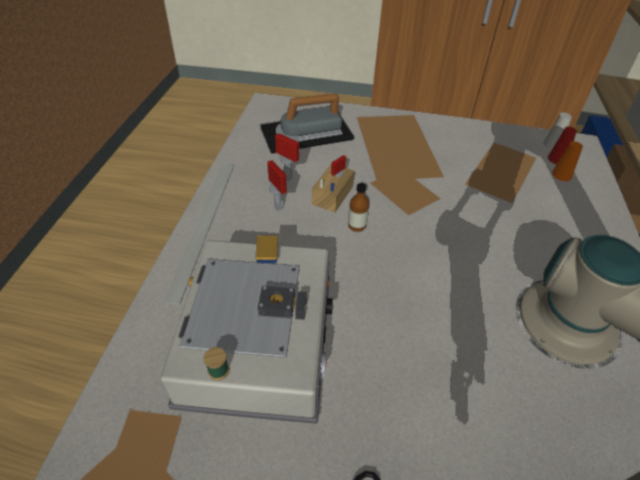

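View pics/wrist0.png

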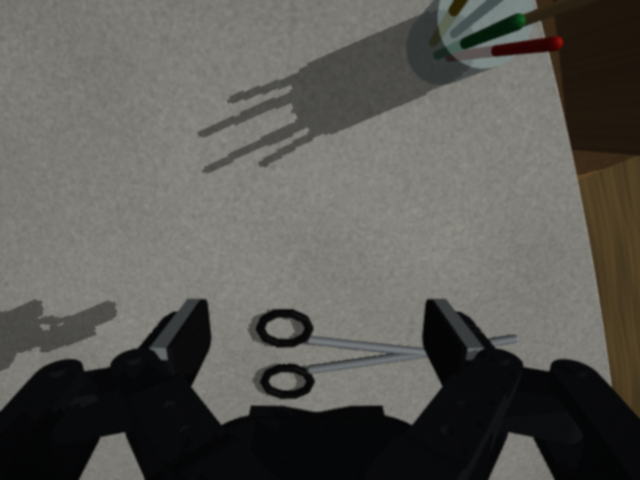

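The scene view shows the station around (430,270) with the lock socket near (421,212). The stand is at (160,300) with the small red key at (138,282), and two bigger look-alike keys stand at (127,350) and (210,328). The bottle is at (210,245). Next I'll zoom in.

```bash
cat > h.py <<'E'
import numpy as np,cv2
from rig import manip
def K(c): return np.array([[c['fx'],0,c['cx']],[0,c['fy'],c['cy']],[0,0,1.]])
def ray(c,uv):
    p=cv2.undistortPoints(np.array([[uv]],float),K(c),np.array(c['distortion']))[0,0]
    T=np.array(c['camera_from_world']);R=T[:3,:3];o=-R.T@T[:3,3]
    d=R.T@np.array([p[0],-p[1],-1.]);return o,d/np.linalg.norm(d)
def plane(c,uv,z):
    o,d=ray(c,uv);return o+d*(z-o[2])/d[2]
def tri(*l):
    A=np.zeros((3,3));b=np.zeros(3);rs=[ray(c,uv) for c,uv in l]
    for o,d in rs:
        P=np.eye(3)-np.outer(d,d);A+=P;b+=P@o
    x=np.linalg.solve(A,b);return x,[float(np.linalg.norm((np.eye(3)-np.outer(d,d))@(x-o))) for o,d in rs]
def proj(c,X):
    T=np.array(c['camera_from_world']);p=T[:3,:3]@X+T[:3,3];p=np.array([p[0],-p[1],-p[2]])
    return cv2.projectPoints(p[None],np.zeros(3),np.zeros(3),K(c),np.array(c['distortion']))[0][0,0]
E
python3 - <<'E'
import cv2
def crop(f,x,y,w,h,s,o):
    i=cv2.imread(f)[y:y+h,x:x+w];cv2.imwrite(o,cv2.resize(i,None,fx=s,fy=s,interpolation=cv2.INTER_CUBIC))
crop('pics/scene0.png',100,200,150,110,5,'pics/a.png')
crop('pics/scene0.png',310,165,250,200,3,'pics/b.png')
crop('pics/side0.png',260,130,120,110,5,'pics/c.png')
crop('pics/side0.png',160,220,190,200,3,'pics/d.png')
E
```

```text
(no output)
```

View pics/a.png

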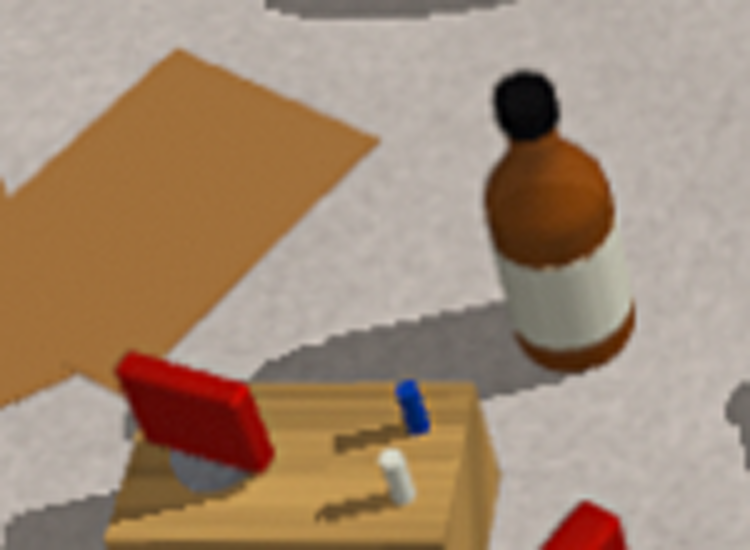

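View pics/b.png

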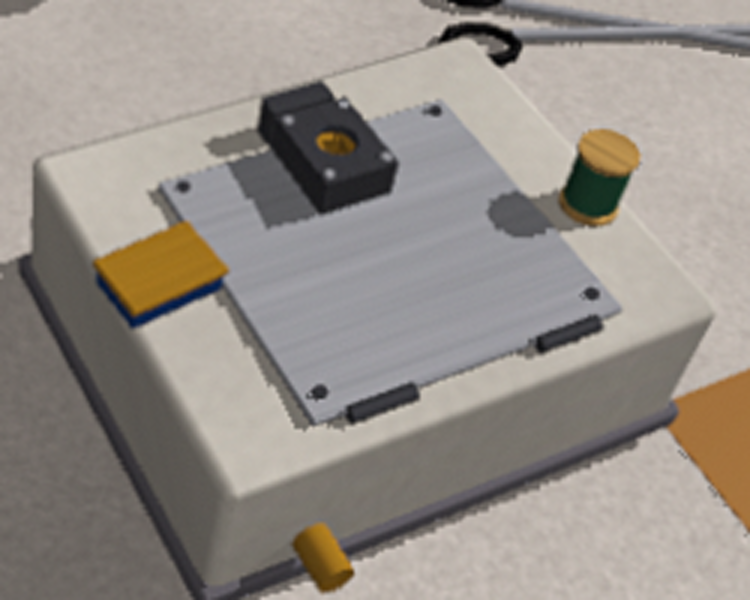

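View pics/c.png

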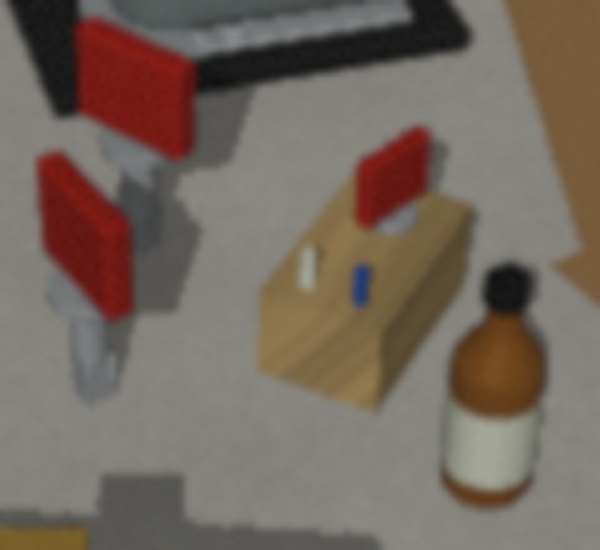

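View pics/d.png

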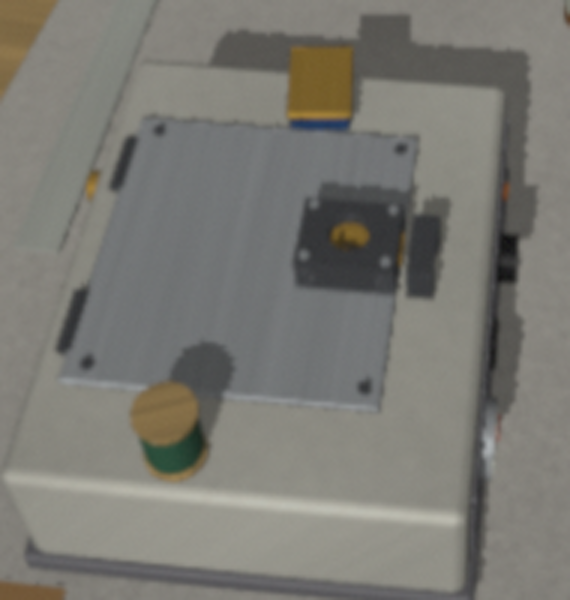

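```bash
python3 - <<'E'
from h import *
a=manip.calibration('scene');b=manip.calibration('side')
f=lambda x,y,o,s:(o[0]+(x+.5)/s-.5,o[1]+(y+.5)/s-.5)
A=lambda x,y:f(x,y,(100,200),5);B=lambda x,y:f(x,y,(310,165),3);C=lambda x,y:f(x,y,(260,130),5);D=lambda x,y:f(x,y,(160,220),3)
print('socket',tri((a,B(336,144)),(b,D(350,236))))
print('keytop',tri((a,A(182,380)),(b,C(393,150))))
for n,p,q in [('screwLk',(182,186),(400,147)),('screw2',(433,110),(364,386)),('screw3',(592,293),(86,362)),('screw4',(320,391),(160,129))]:
    print(n,tri((a,B(*p)),(b,D(*q))))
print('blue',tri((a,A(405,385)),(b,C(361,268))))
print('white',tri((a,A(390,455)),(b,C(310,248))))
print('standcorner R far',tri((a,A(475,383)),(b,C(378,352)))) 
print('standcorner near',tri((a,A(448,545)),(b,C(262,296))))
print('bottlecap',tri((a,A(526,85)),(b,C(508,275))))
E
```

```text
socket (array([0.60451356, 0.17607707, 0.15309344]), [0.0005294780980148333, 0.0005294780980148835])
keytop (array([ 0.56988421, -0.32555886,  0.10101906]), [0.001389647586682679, 0.0013896475866826878])
screwLk (array([0.59487706, 0.08567838, 0.13258714]), [0.0010858359822595986, 0.0010858359822596203])
screw2 (array([0.57493657, 0.26024281, 0.13245207]), [0.0013772452799252009, 0.0013772452799250842])
screw3 (array([0.73422776, 0.27912329, 0.13256539]), [0.0008769445937418409, 0.0008769445937417199])
screw4 (array([0.75303927, 0.10408452, 0.1323331 ]), [0.0005312684713942325, 0.0005312684713941185])
blue (array([ 0.57345311, -0.25341582,  0.07879364]), [0.0015604060694261904, 0.0015604060694262448])
white (array([ 0.60215407, -0.26179866,  0.0792456 ]), [0.0005448447107902197, 0.0005448447107903004])
standcorner R far (array([ 0.55691424, -0.22995584,  0.04833661]), [0.004857054917838815, 0.004857054917838755])
standcorner near (array([ 0.62471572, -0.24942518,  0.05292046]), [0.00013825730762469373, 0.00013825730762479462])
bottlecap (array([ 0.49614497, -0.19236061,  0.13700361]), [0.0010345378479332578, 0.001034537847933245])
```

```bash
python3 - <<'E'
from h import *
a=manip.calibration('scene');b=manip.calibration('side')
f=lambda x,y,o,s:(o[0]+(x+.5)/s-.5,o[1]+(y+.5)/s-.5)
A=lambda x,y:f(x,y,(100,200),5);C=lambda x,y:f(x,y,(260,130),5)
print(tri((a,A(125,361)),(b,C(425,133))));print(tri((a,A(242,396)),(b,C(361,168))))
print(plane(a,A(125,361),.104),plane(a,A(242,396),.104),plane(b,C(425,133),.104),plane(b,C(361,168),.104))
E
```

```text
(array([ 0.5557483 , -0.34496076,  0.10048686]), [0.0014941862821966907, 0.0014941862821967065])
(array([ 0.58340206, -0.30525805,  0.10209001]), [0.0014786932006499401, 0.001478693200649852])
[ 0.55723121 -0.34506218  0.104     ] [ 0.58342135 -0.30585103  0.104     ] [ 0.55593863 -0.33803432  0.104     ] [ 0.58374222 -0.30074297  0.104     ]
```

```bash
cat >> h.py <<'E'
from scipy.spatial.transform import Rotation as Ro
def pose():
    s=manip.get_state();q=s['ee_rot'];R=Ro.from_quat([q[1],q[2],q[3],q[0]]).as_matrix();return s,np.array(s['position']),R
def need(target,yaw=None):
    s,p,R=pose();d=R.T@(np.array(target)-p);y=np.arctan2(R[1,0],R[0,0]);
    print('tool shift',np.round(d,4),'yaw now',round(y,4),'turn',None if yaw is None else round((y-yaw+np.pi)%(2*np.pi)-np.pi,4))
E
python3 - <<'E'
from h import *
s,p,R=pose();c=manip.calibration('wrist');T=c['camera_from_world']
o=-T[:3,:3].T@T[:3,3];print('cam in tool',R.T@(o-p),'view dir in tool',R.T@(-T[2,:3]),'right',R.T@T[0,:3])
need([.6045,.176,.30],1.687)
E
```

```text
cam in tool [-1.68676810e-04 -7.07930875e-02 -1.72341364e-01] view dir in tool [3.86704178e-04 2.79163847e-01 9.60243405e-01] right [ 9.99999903e-01  9.38341778e-05 -4.29994362e-04]
tool shift [-0.1832  0.4931 -0.0992] yaw now 1.183 turn -0.504
```

Emit:
{"op": "send_rows", "data": {
  "increments": [
    [1, -0.02, 0.05, -0.0065, 0],
    [1, -0.02, 0.05, -0.0065, 0],
    [1, -0.02, 0.05, -0.0065, 0],
    [1, -0.02, 0.05, -0.0065, 0],
    [1, -0.02, 0.05, -0.0065, 0],
    [1, -0.02, 0.05, -0.0065, 0],
    [1, -0.02, 0.05, -0.0065, 0],
    [1, -0.02, 0.05, -0.0045, 0]
  ]
}}

```text
clock: 1.15
position: [0.5283, 0.2316, 0.2514]
ee_rot: [-0.0, 0.83, 0.558, 0.0]
contact_force: [0.0, 0.0, 0.1]
width: 0.0852
```

Emit:
{"op": "send_rows", "data": {
  "increments": [
    [1, -0.023, 0.05, 0, 0],
    [1, 0, 0.043, 0, 0],
    [1, 0, 0, 0, 0],
    [1, 0, 0, 0, 0]
  ]
}}

```text
clock: 1.65
position: [0.6038, 0.1767, 0.2507]
ee_rot: [-0.001, 0.83, 0.558, -0.001]
contact_force: [0.2, -0.2, 0.1]
width: 0.0857
```

```bash
cat > snap.py <<'E'
import sys,pickle
from h import *
n=sys.argv[1]
c=manip.calibration('wrist');im=manip.get_image('wrist')
pickle.dump(c,open(f'pics/{n}.pkl','wb'));cv2.imwrite(f'pics/{n}.png',im[:,:,::-1])
s,p,R=pose();print(s['clock'],p,s['qpos'],s['contact_force'],s['width'])
E
python3 snap.py w1
```

```text
1.7 [0.60354688 0.17700587 0.25108728] [ 1.74375456e-01  3.38062938e-01  1.29208369e+00  5.34165437e-04
  1.51276152e+00 -1.00923254e+00] [ 0.13426679 -0.19402254 -1.14297661] 0.08515080310413266
```

View pics/w1.png

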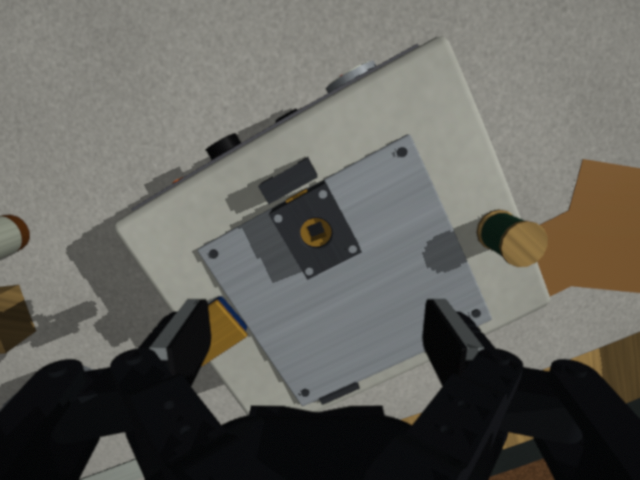

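```bash
python3 - <<'E'
import cv2
i=cv2.imread('pics/w1.png')[170:290,240:400];cv2.imwrite('pics/w1z.png',cv2.resize(i,None,fx=5,fy=5,interpolation=cv2.INTER_CUBIC))
i=cv2.imread('pics/w1.png')[207:257,290:345];cv2.imwrite('pics/w1zz.png',cv2.convertScaleAbs(cv2.resize(i,None,fx=11,fy=11,interpolation=cv2.INTER_CUBIC),alpha=1.6))
E
```

```text
(no output)
```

View pics/w1z.png

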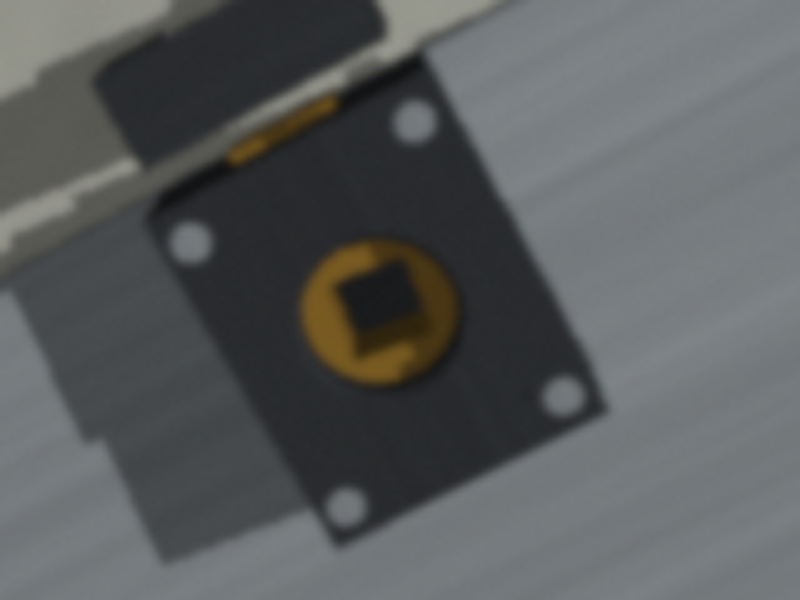

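View pics/w1zz.png

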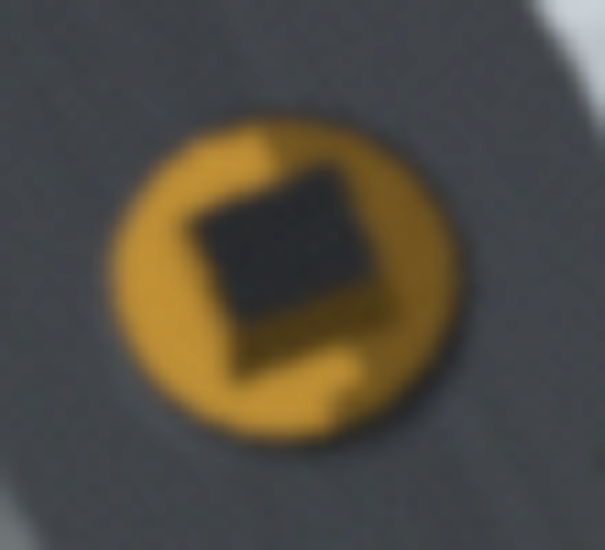

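```bash
python3 - <<'E'
from h import *
import pickle
c=pickle.load(open('pics/w1.pkl','rb'))
Z=lambda x,y:(290+(x+.5)/11-.5,207+(y+.5)/11-.5)
Y=lambda x,y:(240+(x+.5)/5-.5,170+(y+.5)/5-.5)
P=[plane(c,Z(*p),.151)[:2] for p in [(187,222),(337,160),(400,305),(235,382)]]
for i in range(4):
    d=P[(i+1)%4]-P[i];print(np.linalg.norm(d),np.arctan2(d[1],d[0])%(np.pi/2))
print('sq centre',np.mean(P,0))
i=cv2.imread('pics/w1.png');hsv=cv2.cvtColor(i,cv2.COLOR_BGR2HSV)
m=cv2.inRange(hsv,(8,110,50),(35,255,255));m[:, :295]=0;m[:,345:]=0;m[:212]=0;m[255:]=0
cs,_=cv2.findContours(m,cv2.RETR_EXTERNAL,cv2.CHAIN_APPROX_NONE);k=max(cs,key=cv2.contourArea);e=cv2.fitEllipse(k);print(e,plane(c,e[0],.151))
S=[plane(c,Y(*p),.157)[:2] for p in [(414,122),(563,396),(346,508),(190,243)]]
print('case screws',np.mean(S,0)); 
for i in range(4):
    d=S[(i+1)%4]-S[i];print(np.linalg.norm(d),np.arctan2(d[1],d[0])%(np.pi/2))
C=[plane(c,Y(*p),.157)[:2] for p in [(425,58),(607,408),(338,547),(150,215)]];print(np.mean(C,0),C)
w=[plane(c,p,.131)[:2] for p in [(402,152),(476,313),(305,393),(213,254)]]
for i in range(4):
    d=w[(i+1)%4]-w[i];print(np.linalg.norm(d),np.arctan2(d[1],d[0])%(np.pi/2))
E
```

```text
0.011398421867984116 0.013489283541429309
0.011393191625683984 0.015023153483123226
0.01294590514073134 0.063871621165146
0.012139872249794932 1.4592818800624605
sq centre [0.60480127 0.17585267]
((315.0750427246094, 231.80824279785156), (28.190534591674805, 30.102123260498047), 84.35762023925781) [0.60524774 0.17499556 0.151     ]
case screws [0.60524875 0.17525614]
0.04812456421434943 0.11156508083570611
0.03810119630964591 0.11418015031783368
0.04827465186868796 0.11165655078163939
0.038105515107483126 0.11024111749745424
[0.60416628 0.17603305] [array([0.57109995, 0.19650891]), array([0.63140656, 0.20245632]), array([0.63694624, 0.15533283]), array([0.57721236, 0.14983413])]
0.16033812374546788 0.1113363136320566
0.17693092221944315 0.11364885135635738
0.1609118238363688 0.11020644717929162
0.17674871678109616 0.11040596267837621
```

```bash
cat >> h.py <<'E'
def plan(target,yaw=None,n=8,turn=None):
    """constant world-velocity, constant turn: rows in tool axes (shift applied in axes before the turn of that row)"""
    s,p,R=pose();y=np.arctan2(R[1,0],R[0,0])
    t=turn if turn is not None else ((y-yaw+np.pi)%(2*np.pi)-np.pi if yaw is not None else 0)
    d=(np.array(target)-p)/n;rows=[]
    Y=y
    for i in range(n):
        x=np.array([np.cos(Y),np.sin(Y)]);yy=np.array([np.sin(Y),-np.cos(Y)])
        rows.append([round(float(d[:2]@x),4),round(float(d[:2]@yy),4),round(float(-d[2]),4),round(t/n,3)]);Y-=t/n
    print('yaw',y,'turn',t);print(rows)
E
python3 -c "
from h import *
plan([.570,-.3256,.2],-.609,10)"
```

```text
yaw 1.1835768352271492 turn 1.7925768352271492
[[-0.0478, 0.0159, 0.0051, np.float64(0.179)], [-0.0442, 0.0241, 0.0051, np.float64(0.179)], [-0.0392, 0.0316, 0.0051, np.float64(0.179)], [-0.0329, 0.0381, 0.0051, np.float64(0.179)], [-0.0256, 0.0434, 0.0051, np.float64(0.179)], [-0.0175, 0.0473, 0.0051, np.float64(0.179)], [-0.0088, 0.0496, 0.0051, np.float64(0.179)], [0.0002, 0.0504, 0.0051, np.float64(0.179)], [0.0092, 0.0495, 0.0051, np.float64(0.179)], [0.0179, 0.0471, 0.0051, np.float64(0.179)]]
```

Emit:
{"op": "send_rows", "data": {
  "increments": [
    [1, -0.048, 0.016, 0, 0.179],
    [1, -0.044, 0.024, 0, 0.179],
    [1, -0.039, 0.032, 0, 0.179],
    [1, -0.033, 0.038, 0, 0.179],
    [1, -0.026, 0.043, 0, 0.179],
    [1, -0.0175, 0.047, 0.01, 0.179],
    [1, -0.009, 0.05, 0.01, 0.179],
    [1, 0, 0.05, 0.01, 0.179]
  ]
}}

```text
clock: 2.7
position: [0.5766, -0.2251, 0.2217]
ee_rot: [-0.0, 0.992, -0.126, 0.0]
contact_force: [0.1, 0.1, 0.5]
width: 0.0856
```

Emit:
{"op": "send_rows", "data": {
  "increments": [
    [1, 0.009, 0.0495, 0.01, 0.179],
    [1, 0.018, 0.047, 0.01, 0.182],
    [1, 0, 0, 0, 0],
    [1, 0, 0, 0, 0]
  ]
}}

```text
clock: 3.2
position: [0.5705, -0.3241, 0.2015]
ee_rot: [-0.001, 0.954, -0.299, -0.0]
contact_force: [-0.5, -0.6, 0.2]
width: 0.0857
```

```bash
python3 snap.py w2
```

```text
3.25 [ 0.57078774 -0.32378583  0.20188092] [-6.22491803e-01  3.98880055e-01  1.31709691e+00  9.00667378e-04
  1.42558482e+00 -1.49906768e-02] [-0.38946356  0.05427837  0.31753295] 0.0853484038194398
```

View pics/w2.png

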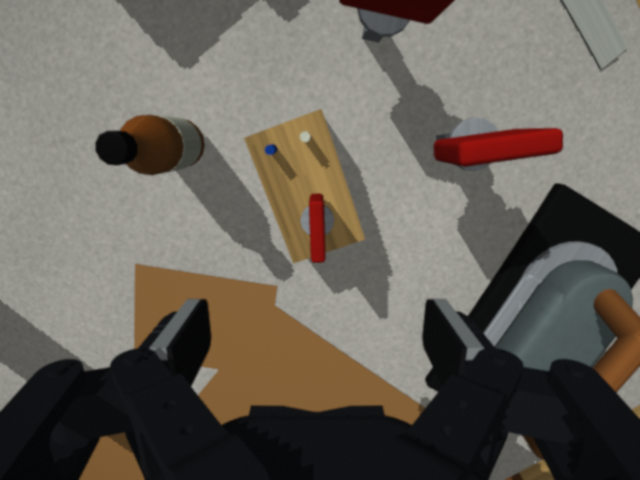

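```bash
python3 - <<'E'
import cv2
i=cv2.imread('pics/w2.png')[180:280,250:383];cv2.imwrite('pics/w2z.png',cv2.convertScaleAbs(cv2.resize(i,None,fx=6,fy=6,interpolation=cv2.INTER_CUBIC),alpha=1.3))
E
```

```text
(no output)
```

View pics/w2z.png

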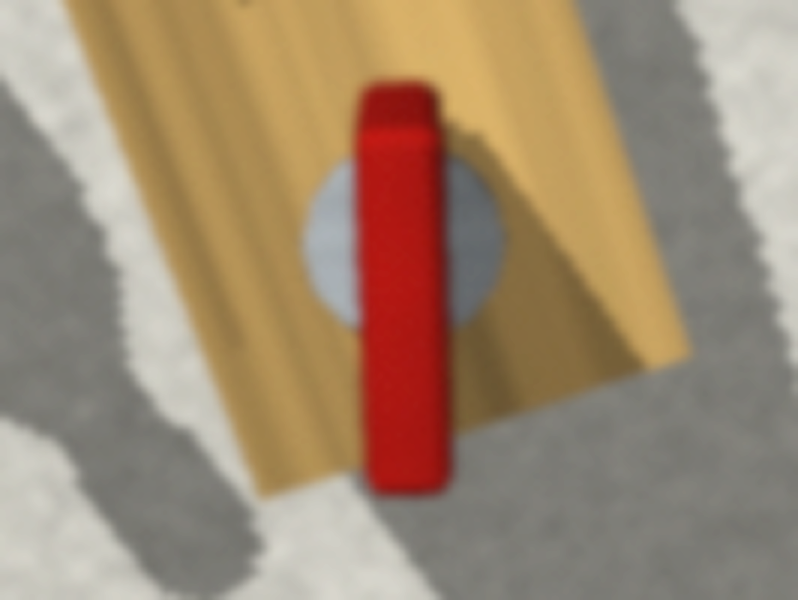

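```bash
python3 - <<'E'
from h import *
import pickle
c=pickle.load(open('pics/w2.pkl','rb'));a=manip.calibration('scene')
Z=lambda x,y:(250+(x+.5)/6-.5,180+(y+.5)/6-.5)
P=np.array([plane(c,Z(*p),.104) for p in [(360,128),(440,128),(450,490),(366,492)]])
print(P.round(4),'centre',P.mean(0))
for i in range(4):
    d=P[(i+1)%4]-P[i];print(np.linalg.norm(d),np.arctan2(d[1],d[0]))
print('collar',plane(c,Z(403,243),.062),[plane(c,Z(x,243),.062) for x in (302,503)])
f=lambda x,y,o,s:(o[0]+(x+.5)/s-.5,o[1]+(y+.5)/s-.5)
A=lambda x,y:f(x,y,(100,200),5);C=lambda x,y:f(x,y,(260,130),5)
b=manip.calibration('side')
for w,s,d in [((400,128),(242,396),(361,168)),((408,491),(125,361),(425,133))]:
    print(tri((c,Z(*w)),(a,A(*s)),(b,C(*d))),tri((c,Z(*w)),(a,A(*s))))
S=[(245,138),(322,110),(364,240),(293,262)]
Q=np.array([plane(c,p,.056) for p in S]);print(Q.round(4),[np.linalg.norm(Q[i]-Q[i-1]) for i in range(4)])
ax=(Q[0]+Q[1]-Q[2]-Q[3])/2;ax/=np.linalg.norm(ax);print('stand y',np.arctan2(ax[1],ax[0])-np.pi/2,'hole',Q.mean(0)-.028*ax)
E
```

```text
[[ 0.5794 -0.3027  0.104 ]
 [ 0.5876 -0.3084  0.104 ]
 [ 0.5615 -0.3486  0.104 ]
 [ 0.5523 -0.3425  0.104 ]] centre [ 0.5702257  -0.32553823  0.104     ]
0.00999361685041326 -0.6083542506501071
0.047908551281154205 -2.1468680203859454
0.011003181104685268 2.5585082367817966
0.048164638616174066 0.9736598895459282
collar [ 0.56988159 -0.32585411  0.062     ] [array([ 0.55774523, -0.31739888,  0.062     ]), array([ 0.58190054, -0.33422124,  0.062     ])]
(array([ 0.58334653, -0.30553331,  0.10196002]), [0.0002983095076472012, 0.001396429362953963, 0.0015809818087525484]) (array([ 0.58354424, -0.30566948,  0.10413587]), [0.0001508776429176413, 0.00015087764291758383])
(array([ 0.55588694, -0.34570239,  0.10030031]), [0.0009511548649851809, 0.0014903581323792469, 0.001703034117799295]) (array([ 0.55689337, -0.34538376,  0.10370271]), [0.0002335276097074826, 0.00023352760970740785])
[[ 0.56   -0.2336  0.056 ]
 [ 0.6263 -0.2524  0.056 ]
 [ 0.5938 -0.3668  0.056 ]
 [ 0.5283 -0.3471  0.056 ]] [np.float64(0.11785777453105069), np.float64(0.06895712420308049), np.float64(0.11897630814936559), np.float64(0.06838325783002387)]
stand y -0.2747115587891129 hole [ 0.56951622 -0.32691563  0.056     ]
```

```bash
python3 -c "
from h import *
need([.5701,-.3257,.068],-.587)"
```

```text
tool shift [0.0005 0.0021 0.1339] yaw now -0.6076 turn -0.0206
```

Emit:
{"op": "send_rows", "data": {
  "increments": [
    [0.5, 0.0005, 0.002, 0.05, -0.02],
    [0.4, 0, 0, 0.05, 0],
    [0.4, 0, 0, 0.034, 0],
    [0.4, 0, 0, 0, 0],
    [0, 0, 0, 0, 0],
    [0, 0, 0, 0, 0],
    [0, 0, 0, 0, 0],
    [0, 0, 0, 0, 0]
  ],
  "squeeze": 60
}}

```text
clock: 4.25
position: [0.5711, -0.3278, 0.0698]
ee_rot: [0.0, 0.957, -0.291, 0.002]
contact_force: [-0.2, 1.7, 6.7]
width: 0.0095
```

```bash
python3 snap.py w3
```

```text
4.3 [ 0.57111702 -0.32778904  0.06977931] [-6.27304053e-01  4.87250897e-01  1.50934298e+00  1.23513545e-03
  1.14143053e+00 -3.76548647e-02] [-1.29345405  2.27574039  7.26470502] 0.00931573861920853
```

View pics/w3.png

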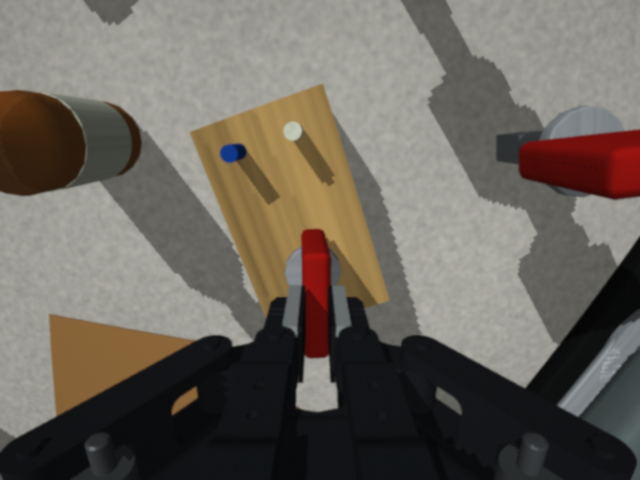

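Emit:
{"op": "send_rows", "data": {
  "increments": [
    [0, 0, 0, -0.02, 0],
    [0, 0, 0, -0.05, 0],
    [0, 0, 0, -0.06, 0],
    [0, 0, 0, -0.06, 0],
    [0, 0, 0, 0, 0],
    [0, 0, 0, 0, 0]
  ]
}}

```text
clock: 5.05
position: [0.5694, -0.3275, 0.257]
ee_rot: [-0.0, 0.957, -0.291, -0.0]
contact_force: [-0.8, 0.8, -2.2]
width: 0.0096
```

```bash
python3 snap.py w4; python3 -c "
from h import *
for n in ('scene','side'):
    cv2.imwrite('pics/'+n+'4.png',manip.get_image(n)[:,:,::-1])
plan([.605,.1753,.262],.01,10)
"
```

```text
5.1 [ 0.56896448 -0.32717099  0.25570937] [-6.27766056e-01  3.81323107e-01  1.21484343e+00 -4.69496718e-05
  1.54828489e+00 -3.76079881e-02] [-0.45538655  0.33790536 -0.96462628] 0.009130470599932753
yaw -0.590146983272032 turn -0.6001469832720319
[[-0.025, -0.0437, -0.0007, np.float64(-0.06)], [-0.0223, -0.0452, -0.0007, np.float64(-0.06)], [-0.0195, -0.0464, -0.0007, np.float64(-0.06)], [-0.0167, -0.0475, -0.0007, np.float64(-0.06)], [-0.0138, -0.0484, -0.0007, np.float64(-0.06)], [-0.0109, -0.0492, -0.0007, np.float64(-0.06)], [-0.0079, -0.0497, -0.0007, np.float64(-0.06)], [-0.0049, -0.0501, -0.0007, np.float64(-0.06)], [-0.0019, -0.0503, -0.0007, np.float64(-0.06)], [0.0011, -0.0504, -0.0007, np.float64(-0.06)]]
```

View pics/w4.png

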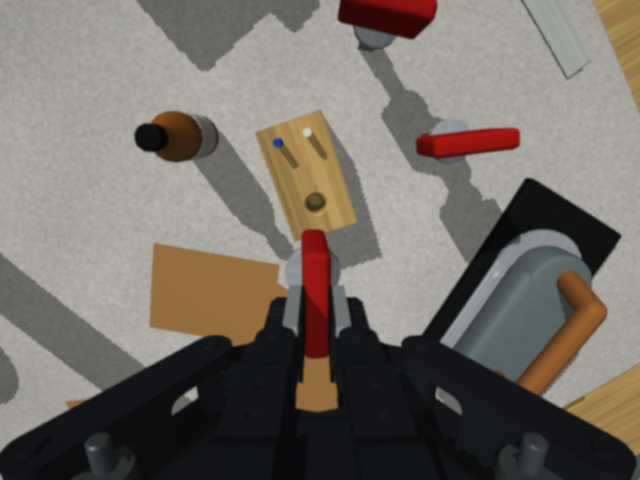

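View pics/side4.png

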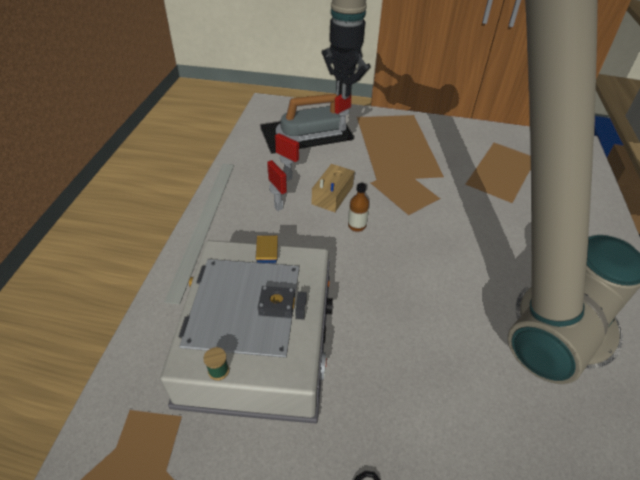

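View pics/scene4.png

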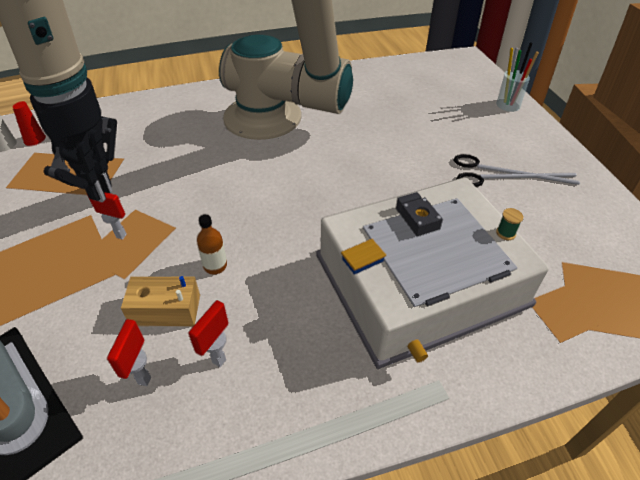

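```bash
python3 - <<'E'
import cv2
i=cv2.imread('pics/w4.png')[220:370,260:370];cv2.imwrite('pics/w4z.png',cv2.convertScaleAbs(cv2.resize(i,None,fx=5,fy=4,interpolation=cv2.INTER_CUBIC),alpha=1.3))
i=cv2.imread('pics/w4.png')[180:225,290:345];cv2.imwrite('pics/w4h.png',cv2.convertScaleAbs(cv2.resize(i,None,fx=10,fy=10,interpolation=cv2.INTER_CUBIC),alpha=1.3))
E
```

```text
(no output)
```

View pics/w4z.png

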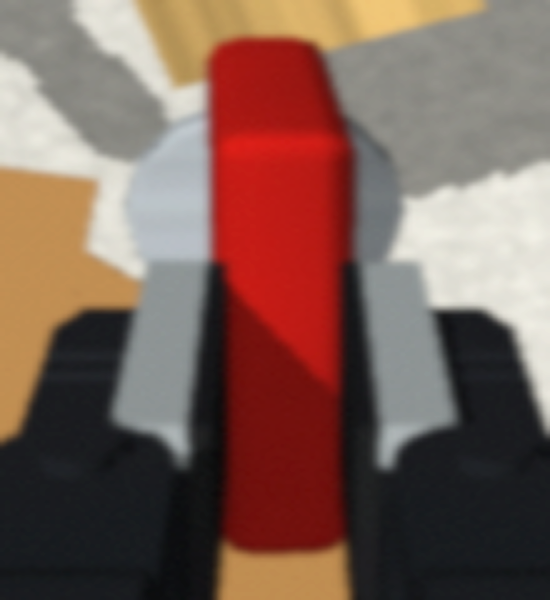

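View pics/w4h.png

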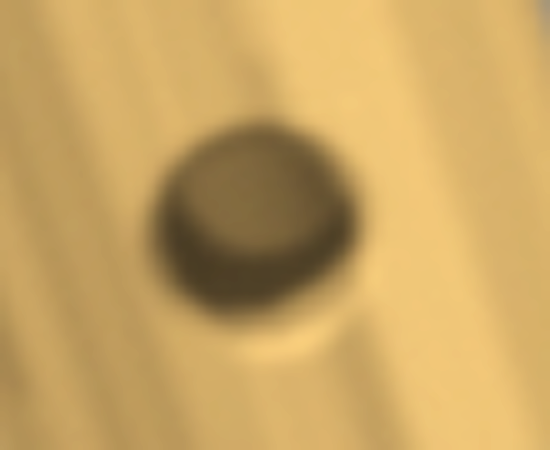

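```bash
python3 - <<'E'
from h import *
import pickle
c=pickle.load(open('pics/w4.pkl','rb'));s,p,R=pose();print(p)
Z=lambda x,y:(260+(x+.5)/5-.5,220+(y+.5)/4-.5)
H=lambda x,y:(290+(x+.5)/10-.5,180+(y+.5)/10-.5)
def tool(uv,h): return (R.T@(plane(c,uv,p[2]+h)-p)).round(4)
for q in [(217,135),(350,140),(343,548),(225,548)]: print('wingtop',tool(Z(*q),.034))
for q in [(128,205),(402,205),(200,118)]: print('collar',tool(Z(*q),-.008))
for q in [(212,42),(318,42)]: print('wing low far',tool(Z(*q),-.008))
print('pads tips',[tool(Z(*q),0) for q in [(205,265),(150,265),(358,265),(418,265)]])
print('hole',plane(c,H(255,222),.056),[plane(c,H(*q),.056) for q in [(155,225),(358,215)]])
a=manip.calibration('scene');
print('TCP in scene',proj(a,p),'-60mm',proj(a,p-[0,0,.06]),'+34',proj(a,p+[0,0,.034]))
b=manip.calibration('side');print('TCP in side',proj(b,p),'-60mm',proj(b,p-[0,0,.06]),'+34',proj(b,p+[0,0,.034]))
def crop(f,x,y,w,h,s,o):
    i=cv2.imread(f)[y:y+h,x:x+w];cv2.imwrite(o,cv2.resize(i,None,fx=s,fy=s,interpolation=cv2.INTER_CUBIC))
crop('pics/scene4.png',70,170,80,75,8,'pics/e.png');crop('pics/side4.png',310,70,70,60,8,'pics/f.png')
E
```

```text
[ 0.56889278 -0.32705503  0.25490871]
wingtop [-0.0047 -0.024  -0.034 ]
wingtop [ 0.0061 -0.0235 -0.034 ]
wingtop [ 0.006   0.0246 -0.034 ]
wingtop [-0.0045  0.0246 -0.034 ]
collar [-0.0158 -0.0002  0.0081]
collar [ 0.0136 -0.0002  0.0079]
collar [-0.0079 -0.0124  0.008 ]
wing low far [-0.0065 -0.0227  0.008 ]
wing low far [ 0.0044 -0.0227  0.008 ]
pads tips [array([-0.0073,  0.005 ,  0.    ]), array([-0.013 ,  0.005 ,  0.0001]), array([ 0.0086,  0.005 , -0.    ]), array([ 0.0148,  0.005 , -0.0001])]
hole [ 0.57026402 -0.32420553  0.056     ] [array([ 0.56146915, -0.31868957,  0.056     ]), array([ 0.57954691, -0.32953818,  0.056     ])]
TCP in scene [108.77948698 211.28216516] -60mm [120.0637878  238.68233145] +34 [101.88238745 194.30643284]
TCP in side [342.46955802 106.60819046] -60mm [341.05392485 128.15523008] +34 [343.31591741  93.67819585]
```

View pics/e.png

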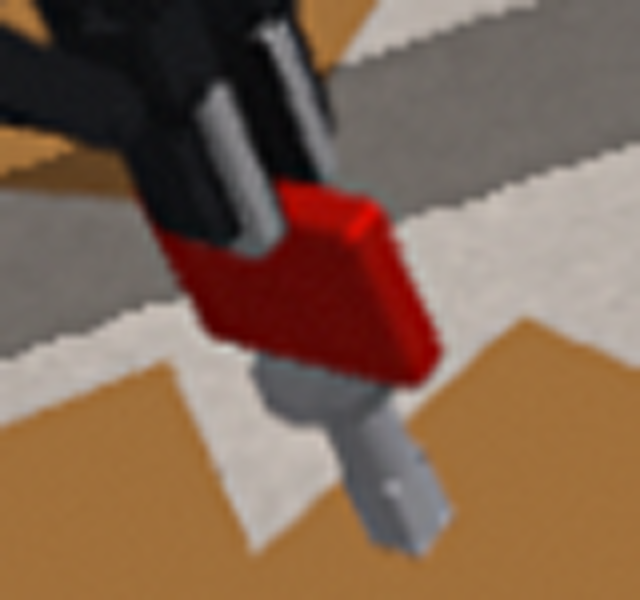

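View pics/f.png

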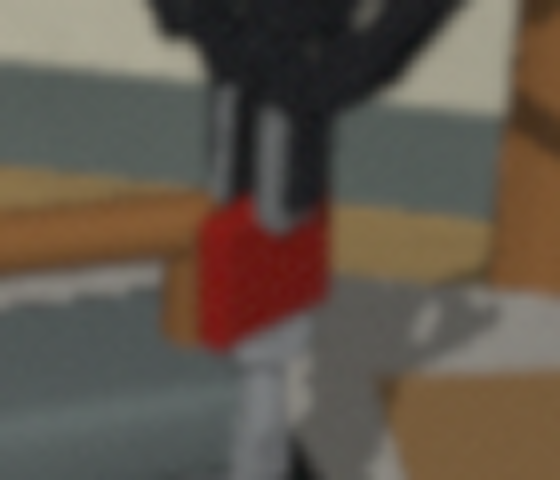

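```bash
python3 - <<'E'
from h import *
s,p,R=pose();print(p,s['contact_force'])
a=manip.calibration('scene')
E=lambda t:((proj(a,p+R@np.array(t))-[70,170])*8).round(0)
for t in [(.006,-.011,0),(.006,.011,0),(.015,-.011,0),(.015,.011,0),(.006,-.025,-.034),(.006,.025,-.034),(.006,-.025,.008),(.006,.025,.008),(-.006,-.025,-.034)]: print(t,E(t))
E
```

```text
[ 0.56889278 -0.32705503  0.25490871] [-0.98944338  0.05235373 -2.43310755]
(0.006, -0.011, 0) [341. 365.]
(0.006, 0.011, 0) [243. 339.]
(0.015, -0.011, 0) [313. 398.]
(0.015, 0.011, 0) [215. 372.]
(0.006, -0.025, -0.034) [350. 246.]
(0.006, 0.025, -0.034) [123. 188.]
(0.006, -0.025, 0.008) [416. 412.]
(0.006, 0.025, 0.008) [196. 353.]
(-0.006, -0.025, -0.034) [388. 202.]
```

```bash
python3 - <<'E'
from h import *
import pickle
c=pickle.load(open('pics/w4.pkl','rb'));s,p,R=pose();a=manip.calibration('scene');b=manip.calibration('side')
Z=lambda x,y:(260+(x+.5)/5-.5,220+(y+.5)/4-.5)
E=lambda x,y:(70+(x+.5)/8-.5,170+(y+.5)/8-.5)
F=lambda x,y:(310+(x+.5)/8-.5,70+(y+.5)/8-.5)
def T(*l):
    x,e=tri(*l);print((R.T@(x-p)).round(4),np.round(e,4))
T((c,Z(365,265)),(a,E(285,232)));T((c,Z(418,265)),(a,E(255,250)))
print('wing top far-right corner');T((c,Z(350,138)),(a,E(352,240)));T((c,Z(217,135)),(a,E(378,205)))
print('wing bottom far right');T((c,Z(318,42)),(a,E(415,385)))
print('tip');T((a,E(405,553)),(b,F(258,480)))
E
```

```text
[ 0.0072 -0.0108 -0.0353] [0.0005 0.0005]
[ 0.0122 -0.0093 -0.0348] [0.0007 0.0007]
wing top far-right corner
[ 0.0058 -0.0247 -0.036 ] [0.0004 0.0004]
[-0.0044 -0.024  -0.0352] [0.0004 0.0004]
wing bottom far right
[ 0.0042 -0.0245  0.0019] [0.0002 0.0002]
tip
[-0.0016  0.0016  0.0633] [0.0007 0.0007]
```

```bash
python3 -c "
from h import *
need([.572,-.3245,.10])"
```

```text
tool shift [ 0.0018 -0.0038  0.1549] yaw now -0.5901 turn None
```

Emit:
{"op": "send_rows", "data": {
  "increments": [
    [0, 0.002, -0.004, 0.05, 0],
    [0, 0, 0, 0.05, 0],
    [0, 0, 0, 0.03, 0],
    [0, 0, 0, 0, 0],
    [0, 0, 0, 0, 0]
  ]
}}

```text
clock: 5.82
position: [0.5743, -0.3259, 0.1279]
ee_rot: [0.0, 0.957, -0.291, 0.0]
contact_force: [-0.4, -0.8, -1.5]
width: 0.0095
```

```bash
python3 snap.py w5; python3 -c "
from h import *
im=manip.get_image('scene')[:,:,::-1];cv2.imwrite('pics/s5.png',cv2.resize(im[210:340,90:230],None,fx=5,fy=4.6,interpolation=cv2.INTER_CUBIC))
im=manip.get_image('side')[:,:,::-1];cv2.imwrite('pics/d5.png',cv2.resize(im[110:220,290:390],None,fx=6,fy=5.4,interpolation=cv2.INTER_CUBIC))
need([.572,-.3245,.10])"
```

```text
5.875 [ 0.57474842 -0.32613965  0.12870066] [-6.21381227e-01  4.45769322e-01  1.42403909e+00  4.98713514e-05
  1.26909816e+00 -3.14351242e-02] [ 0.43528974 -0.32706721 -0.69598327] 0.009130121657534416
tool shift [-0.0033  0.0002  0.0291] yaw now -0.59 turn None
```

View pics/s5.png

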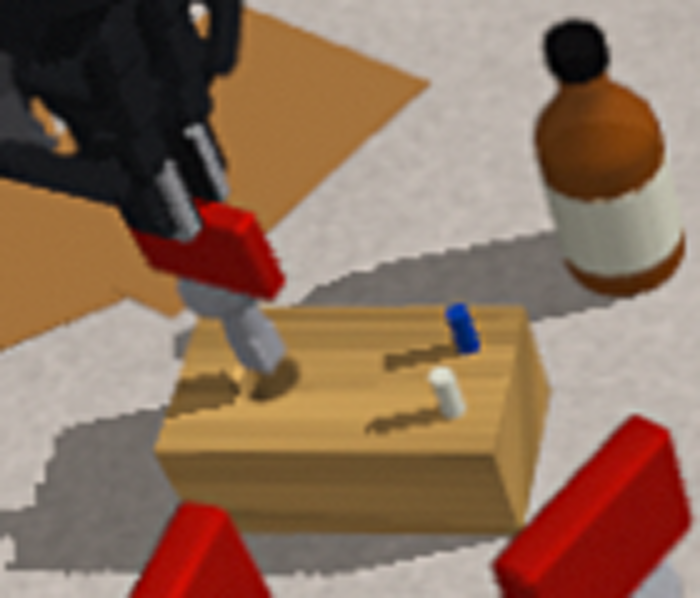

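View pics/d5.png

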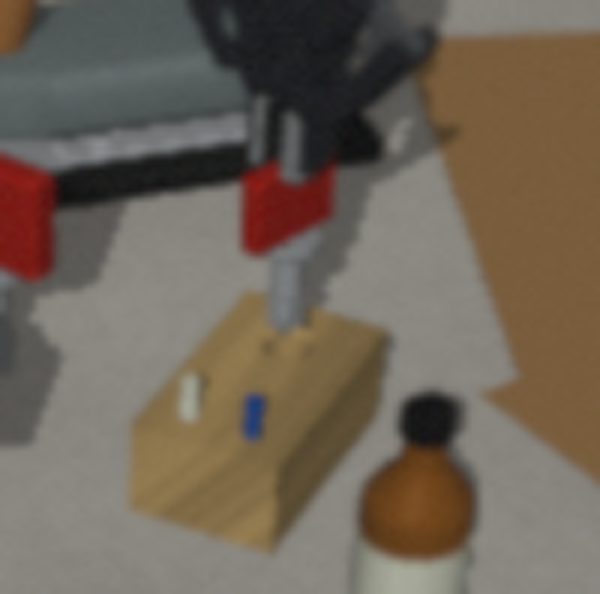

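Emit:
{"op": "send_rows", "data": {
  "increments": [
    [0, -0.003, -0.0005, 0, 0],
    [0, 0, 0, 0.015, 0],
    [0, 0, 0, 0.02, 0],
    [0, 0, 0, 0.018, 0],
    [0, 0, 0, 0, 0]
  ]
}}

```text
clock: 6.6
position: [0.5724, -0.325, 0.0735]
ee_rot: [0.001, 0.957, -0.291, 0.001]
contact_force: [3.0, -4.6, -4.4]
width: 0.0096
```

```bash
python3 -c "
from h import *
im=manip.get_image('scene')[:,:,::-1];cv2.imwrite('pics/s6.png',cv2.resize(im[210:340,90:230],None,fx=5,fy=4.6,interpolation=cv2.INTER_CUBIC))
s,p,R=pose();print(p,s['contact_force'])"
```

```text
[ 0.57245106 -0.32494566  0.07359223] [ 2.95617902 -5.59440757 -4.34328988]
```

View pics/s6.png

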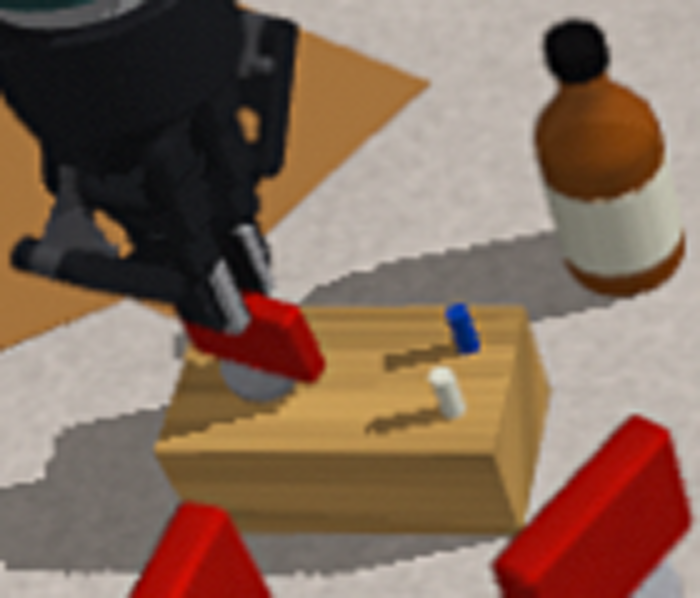

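Emit:
{"op": "send_rows", "data": {
  "increments": [
    [0.35, 0, 0, 0, 0],
    [0.35, 0, 0, 0, 0],
    [0.35, 0, 0, 0, 0],
    [0.35, -0.0015, 0.0005, 0.005, 0],
    [0.35, 0, 0, 0, 0]
  ]
}}

```text
clock: 7.28
position: [0.5693, -0.3224, 0.0686]
ee_rot: [-0.0, 0.957, -0.291, -0.001]
contact_force: [-0.2, 0.1, 0.2]
width: 0.03
```

```bash
python3 snap.py w7; python3 -c "
from h import *
im=manip.get_image('scene')[:,:,::-1];cv2.imwrite('pics/s7.png',cv2.resize(im[210:340,90:230],None,fx=5,fy=4.6,interpolation=cv2.INTER_CUBIC))
"
```

```text
7.325 [ 0.5696517  -0.32257742  0.06890746] [-6.21570639e-01  4.85267630e-01  1.51538368e+00  1.98846810e-04
  1.14193659e+00 -3.16466977e-02] [ 0.36701255 -0.59745975  0.46261614] 0.02950550189914355
```

View pics/s7.png

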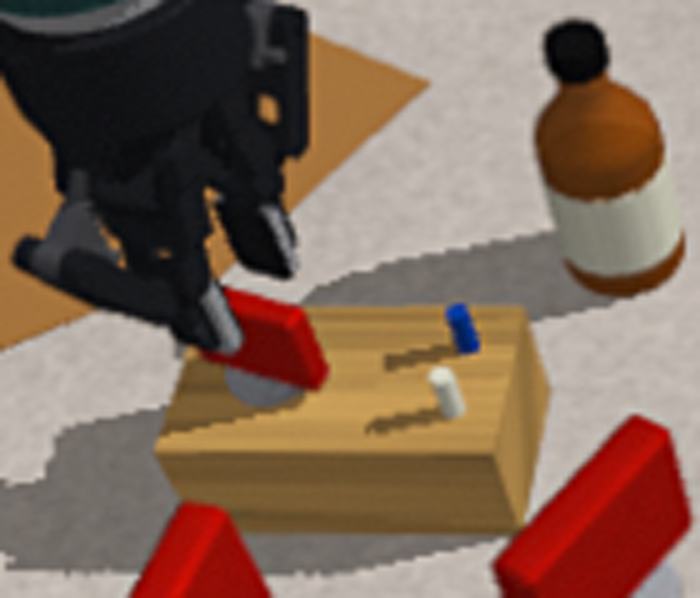

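View pics/w7.png

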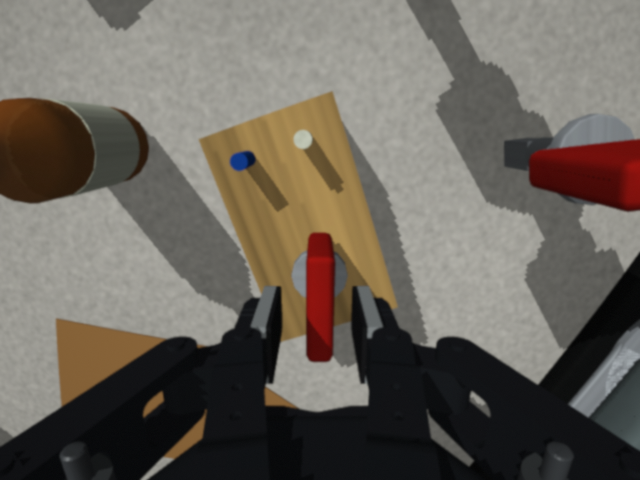

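Emit:
{"op": "send_rows", "data": {
  "increments": [
    [0.35, 0.001, 0, 0.004, 0],
    [0.35, 0, 0, 0.004, 0],
    [0.35, 0, 0, 0, 0]
  ]
}}

```text
clock: 7.75
position: [0.5705, -0.3232, 0.0606]
ee_rot: [-0.0, 0.957, -0.291, -0.001]
contact_force: [-0.2, 0.4, 0.0]
width: 0.0298
```

Emit:
{"op": "send_rows", "data": {
  "increments": [
    [0.35, 0, 0, 0.004, 0],
    [0.35, 0, 0, 0.004, 0],
    [0.35, 0, 0, 0, 0]
  ]
}}

```text
clock: 8.12
position: [0.5705, -0.3232, 0.0528]
ee_rot: [-0.0, 0.957, -0.291, -0.0]
contact_force: [-0.5, 0.6, -0.3]
width: 0.0299
```

```bash
python3 snap.py w8; python3 -c "
from h import *
im=manip.get_image('scene')[:,:,::-1];cv2.imwrite('pics/s8.png',cv2.resize(im[230:320,100:200],None,fx=7,fy=6.4,interpolation=cv2.INTER_CUBIC))
"
```

```text
8.175 [ 0.57068947 -0.32334072  0.05301477] [-6.21539680e-01  5.00792324e-01  1.53169260e+00  9.88500700e-05
  1.10961379e+00 -3.15774504e-02] [ 0.59299174 -0.47531922  0.45140204] 0.029998854579221877
```

View pics/s8.png

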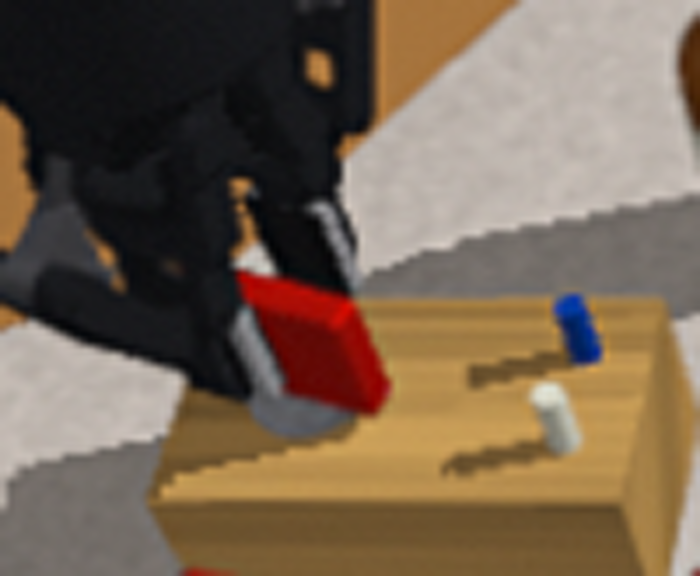

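Emit:
{"op": "send_rows", "data": {
  "increments": [
    [0.35, 0, 0.001, 0.004, 0],
    [0.35, 0, 0, 0.003, 0],
    [0, 0, 0, 0, 0],
    [0, 0, 0, 0, 0],
    [0, 0, 0, 0, 0],
    [0, 0, 0, 0, 0]
  ],
  "squeeze": 80
}}

```text
clock: 8.98
position: [0.5702, -0.3242, 0.0461]
ee_rot: [-0.0, 0.957, -0.291, -0.0]
contact_force: [0.5, 0.2, -2.1]
width: 0.0108
```

```bash
python3 snap.py w9; python3 -c "
from h import *
im=manip.get_image('scene')[:,:,::-1];cv2.imwrite('pics/s9.png',cv2.resize(im[230:320,100:200],None,fx=7,fy=6.4,interpolation=cv2.INTER_CUBIC))
"
```

```text
9.025 [ 0.57021322 -0.32419103  0.04611388] [-6.23037391e-01  5.07026743e-01  1.53982638e+00  1.23367526e-04
  1.09505530e+00 -3.31071538e-02] [-0.85903212 -0.17873973 -1.06650298] 0.010513788773452907
```

View pics/s9.png

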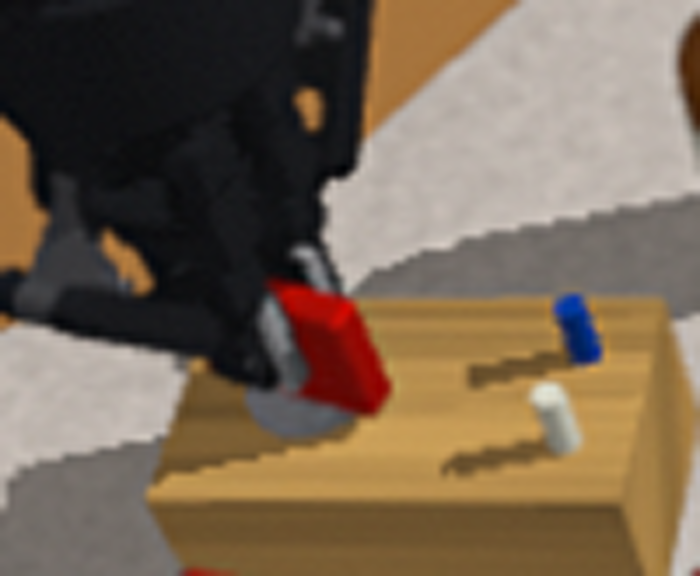

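View pics/w9.png

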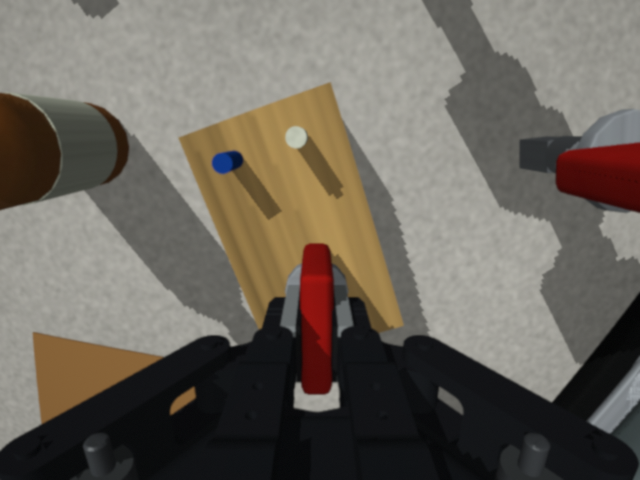

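Emit:
{"op": "send_rows", "data": {
  "increments": [
    [0, 0, 0, -0.025, 0],
    [0, 0, 0, -0.05, 0],
    [0, 0, 0, -0.055, 0],
    [0, 0, 0, -0.055, 0],
    [0, 0, 0, 0, 0]
  ]
}}

```text
clock: 9.7
position: [0.5728, -0.326, 0.2374]
ee_rot: [0.002, 0.957, -0.291, 0.006]
contact_force: [0.2, 0.1, -1.4]
width: 0.0103
```

```bash
python3 snap.py w10; python3 -c "
from h import *
plan([.605,.1753,.231],.01,10)
"
python3 -c "
import cv2
i=cv2.imread('pics/w10.png')[230:400,260:370];cv2.imwrite('pics/w10z.png',cv2.convertScaleAbs(cv2.resize(i,None,fx=5,fy=3.5,interpolation=cv2.INTER_CUBIC),alpha=1.3))"
```

```text
9.75 [ 0.57124896 -0.32494077  0.23384617] [-6.23028880e-01  3.84413248e-01  1.26239389e+00  8.44275998e-05
  1.48951973e+00 -3.31120536e-02] [ 0.64446016  0.13674249 -1.55766965] 0.010407643716841556
yaw -0.589923221883903 turn -0.5999232218839028
[[-0.025, -0.0434, 0.0003, np.float64(-0.06)], [-0.0224, -0.0449, 0.0003, np.float64(-0.06)], [-0.0196, -0.0461, 0.0003, np.float64(-0.06)], [-0.0168, -0.0472, 0.0003, np.float64(-0.06)], [-0.014, -0.0481, 0.0003, np.float64(-0.06)], [-0.0111, -0.0489, 0.0003, np.float64(-0.06)], [-0.0081, -0.0495, 0.0003, np.float64(-0.06)], [-0.0051, -0.0499, 0.0003, np.float64(-0.06)], [-0.0021, -0.0501, 0.0003, np.float64(-0.06)], [0.0009, -0.0501, 0.0003, np.float64(-0.06)]]
```

View pics/w10z.png

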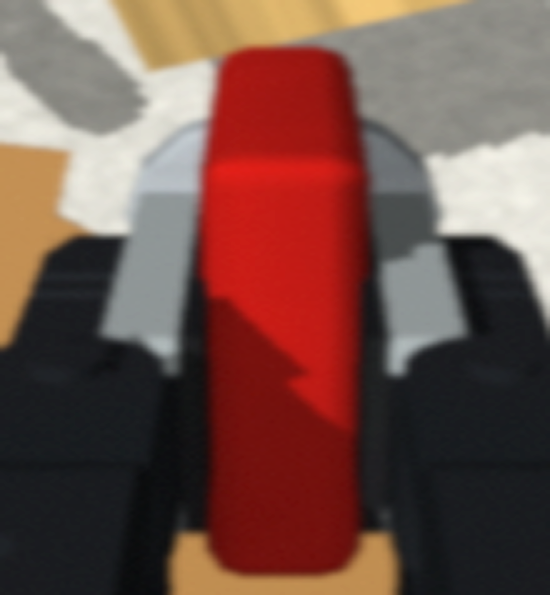

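```bash
python3 - <<'E'
from h import *
import pickle
c=pickle.load(open('pics/w10.pkl','rb'));s,p,R=pose();print(p)
Z=lambda x,y:(260+(x+.5)/5-.5,230+(y+.5)/3.5-.5)
def tool(uv,h): return (R.T@(plane(c,uv,p[2]+h)-p)).round(4)
for q in [(203,168),(367,168),(358,572),(208,572)]: print('wingtop',tool(Z(*q),.058))
for q in [(135,195),(438,195)]: print('collar',tool(Z(*q),.016))
for q in [(222,50),(350,50)]: print('low far',tool(Z(*q),.016))
E
```

```text
[ 0.57124896 -0.32494077  0.23384617]
wingtop [-0.0039 -0.0227 -0.058 ]
wingtop [ 0.0075 -0.0226 -0.058 ]
wingtop [ 0.0075  0.0259 -0.058 ]
wingtop [-0.0042  0.0258 -0.058 ]
collar [-0.0121 -0.0017 -0.0161]
collar [ 0.0167 -0.0015 -0.0159]
low far [-0.0037 -0.0222 -0.016 ]
low far [ 0.0081 -0.0222 -0.016 ]
```

Emit:
{"op": "send_rows", "data": {
  "increments": [
    [0, -0.025, -0.0434, 0, -0.06],
    [0, -0.0224, -0.045, 0, -0.06],
    [0, -0.0196, -0.046, 0, -0.06],
    [0, -0.0168, -0.047, 0, -0.06],
    [0, -0.014, -0.048, 0, -0.06],
    [0, -0.011, -0.049, 0, -0.06],
    [0, -0.008, -0.0495, 0, -0.06],
    [0, -0.005, -0.05, 0, -0.06]
  ]
}}

```text
clock: 10.75
position: [0.5961, 0.0772, 0.2287]
ee_rot: [0.0, 0.999, -0.054, -0.002]
contact_force: [0.5, 0.6, -1.5]
width: 0.0105
```

Emit:
{"op": "send_rows", "data": {
  "increments": [
    [0, -0.002, -0.05, 0, -0.06],
    [0, 0.001, -0.05, 0, -0.06],
    [0, 0, 0, 0, 0],
    [0, 0, 0, 0, 0],
    [0, 0, 0, 0, 0]
  ]
}}

```text
clock: 11.38
position: [0.6042, 0.1741, 0.2305]
ee_rot: [0.0, 1.0, 0.004, -0.001]
contact_force: [-0.1, -0.8, -2.2]
width: 0.0109
```

```bash
python3 snap.py w11; python3 -c "
from h import *
im=manip.get_image('scene')[:,:,::-1];cv2.imwrite('pics/s11.png',cv2.resize(im[140:240,360:480],None,fx=6,fy=6,interpolation=cv2.INTER_CUBIC))
im=manip.get_image('side')[:,:,::-1];cv2.imwrite('pics/d11.png',cv2.resize(im[220:330,220:340],None,fx=6,fy=5.4,interpolation=cv2.INTER_CUBIC))
s,p,R=pose();print(p)
for n in('scene','side'):
    c=manip.calibration(n)
    for z in (.157,.151): print(n,proj(c,np.array([.605,.1753,z])))
    print('tip',proj(c,p-[0,0,.036]))
"
```

```text
11.425 [0.60434897 0.17405248 0.23078059] [ 1.70039754e-01  3.45132231e-01  1.33038543e+00 -3.22537319e-04
  1.46717459e+00  1.61956283e-01] [ 0.34035855 -0.90445054 -1.5490846 ] 0.01033189404215982
[0.60457586 0.17428406 0.23125939]
scene [421.97881009 211.51046874]
scene [421.4411412  213.95729644]
tip [424.87103748 195.26330631]
side [276.32786553 296.47861943]
side [276.48153342 298.47158516]
tip [275.6979121 282.8219737]
```

View pics/s11.png

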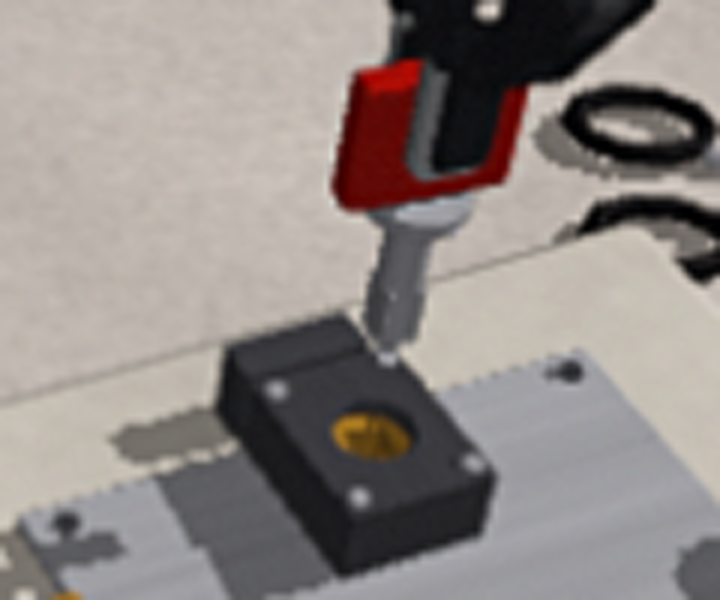

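View pics/d11.png

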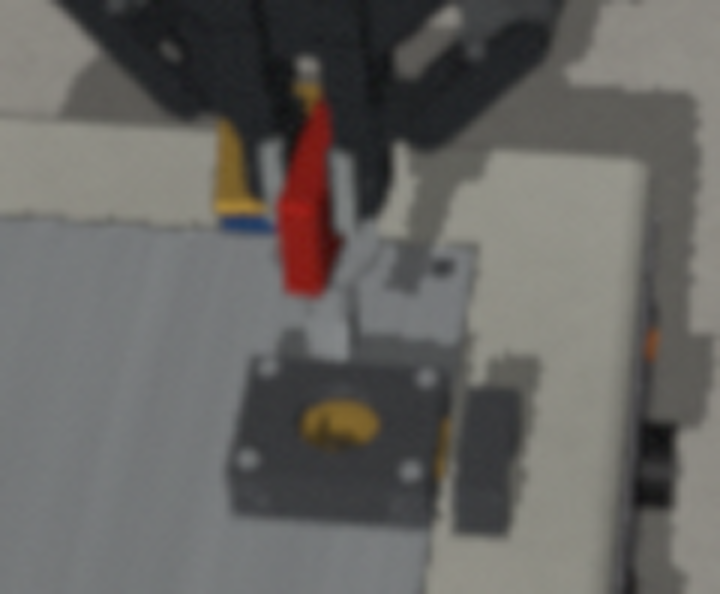

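View pics/w11.png

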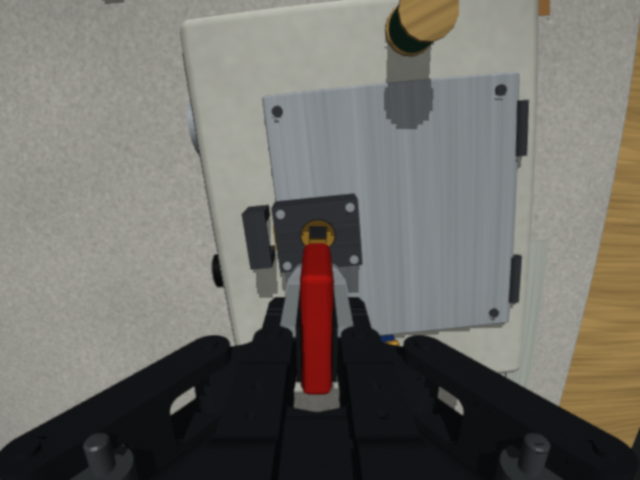

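```bash
python3 - <<'E'
import cv2
i=cv2.imread('pics/w11.png')[185:285,265:370];cv2.imwrite('pics/w11z.png',cv2.convertScaleAbs(cv2.resize(i,None,fx=7,fy=6,interpolation=cv2.INTER_CUBIC),alpha=1.3))
E
```

```text
(no output)
```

View pics/w11z.png

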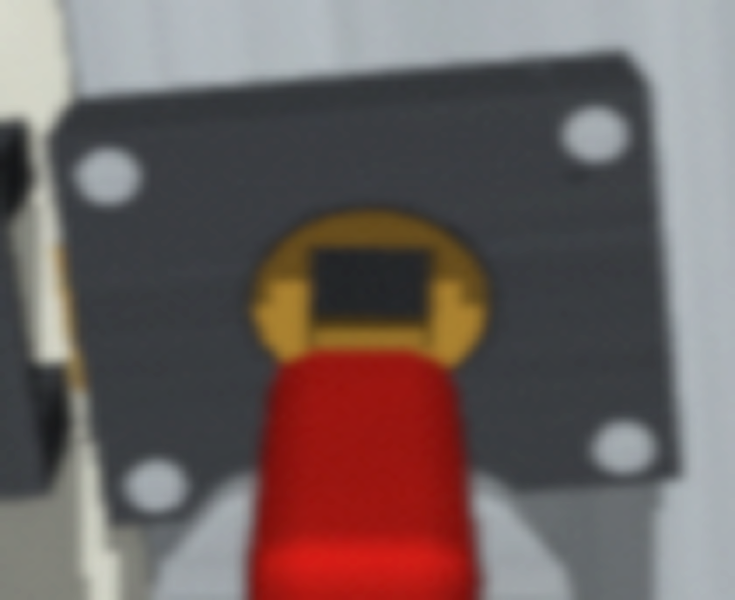

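```bash
python3 - <<'E'
from h import *
import pickle
c=pickle.load(open('pics/w11.pkl','rb'));s,p,R=pose();print(p,np.arctan2(R[1,0],R[0,0]))
Z=lambda x,y:(265+(x+.5)/7-.5,185+(y+.5)/6-.5)
def tool(uv,z): return (R.T@(plane(c,uv,z)-p)).round(4)
S=[tool(Z(*q),.157) for q in [(108,177),(596,135),(624,447),(155,486)]]
print(np.array(S),np.mean(S,0),[np.arctan2(*( (S[(i+1)%4]-S[i])[[1,0]])) for i in range(4)])
h=[tool(Z(*q),.151) for q in [(308,250),(434,248)]];print('hole far edge',h)
print('circle L,R',tool(Z(250,300),.157),tool(Z(490,300),.157))
print('wing low far',[tool(Z(*q),p[2]+.016) for q in [(272,360),(462,360)]],'top',[tool(Z(*q),p[2]+.058) for q in [(250,555),(478,555)]])
a=manip.calibration('scene');b=manip.calibration('side')
E=lambda x,y:(360+(x+.5)/6-.5,140+(y+.5)/6-.5);F=lambda x,y:(220+(x+.5)/6-.5,220+(y+.5)/5.4-.5)
x,e=tri((a,E(372,434)),(b,F(341,424)));print('recess',x,e,R.T@(x-p))
x,e=tri((a,E(388,352)),(b,F(331,352)));print('tip approx',x,e,R.T@(x-p))
E
```

```text
[0.60457586 0.17428406 0.23125939] 0.008267040818742171
[[-0.0254 -0.0173  0.0743]
 [ 0.0226 -0.0223  0.0743]
 [ 0.0264  0.0155  0.0743]
 [-0.0216  0.0204  0.0743]] [ 0.0005   -0.000925  0.0743  ] [np.float64(-0.10379234045704284), np.float64(1.4706038398833403), np.float64(3.039861723139596), np.float64(-1.6712527942491227)]
hole far edge [array([-0.0059, -0.0072,  0.0803]), array([ 0.0069, -0.0074,  0.0803])]
circle L,R [-0.0116 -0.0027  0.0743] [ 0.0124 -0.0027  0.0743]
wing low far [array([-0.006, -0.023, -0.016]), array([ 0.0061, -0.023 , -0.016 ])] top [array([-0.0056, -0.0244, -0.058 ]), array([ 0.0053, -0.0244, -0.058 ])]
recess [0.60405063 0.17616651 0.15426378] [0.0007955247914335607, 0.000795524791433647] [-0.00049642 -0.00189484  0.07699549]
tip approx [0.60615216 0.17394065 0.18943051] [0.0005632381002146732, 0.0005632381002146965] [0.0015806  0.00035203 0.04182864]
```

Emit:
{"op": "send_rows", "data": {
  "increments": [
    [0, 0.0005, -0.002, 0.01, 0],
    [0, 0, 0, 0.015, 0],
    [0, 0, 0, 0, 0],
    [0, 0, 0, 0, 0]
  ]
}}

```text
clock: 12.02
position: [0.605, 0.1775, 0.206]
ee_rot: [0.0, 1.0, 0.005, -0.0]
contact_force: [-0.6, 0.0, -1.6]
width: 0.0107
```

```bash
python3 snap.py w12; python3 -c "
from h import *
im=manip.get_image('scene')[:,:,::-1];cv2.imwrite('pics/s12.png',cv2.resize(im[160:240,370:470],None,fx=7,fy=7,interpolation=cv2.INTER_CUBIC))
im=manip.get_image('side')[:,:,::-1];cv2.imwrite('pics/d12.png',cv2.resize(im[240:330,230:330],None,fx=7,fy=6.3,interpolation=cv2.INTER_CUBIC))
"
```

```text
12.075 [0.60522767 0.17752226 0.2064196 ] [1.75034303e-01 3.57506388e-01 1.37094788e+00 3.67482440e-05
 1.41277559e+00 1.64983238e-01] [ 0.04702979  0.358732   -0.92046388] 0.010800200187694162
```

View pics/s12.png

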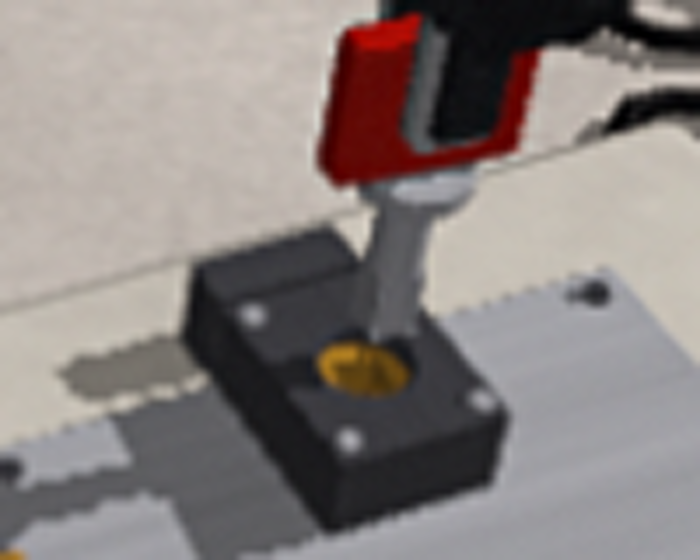

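View pics/d12.png

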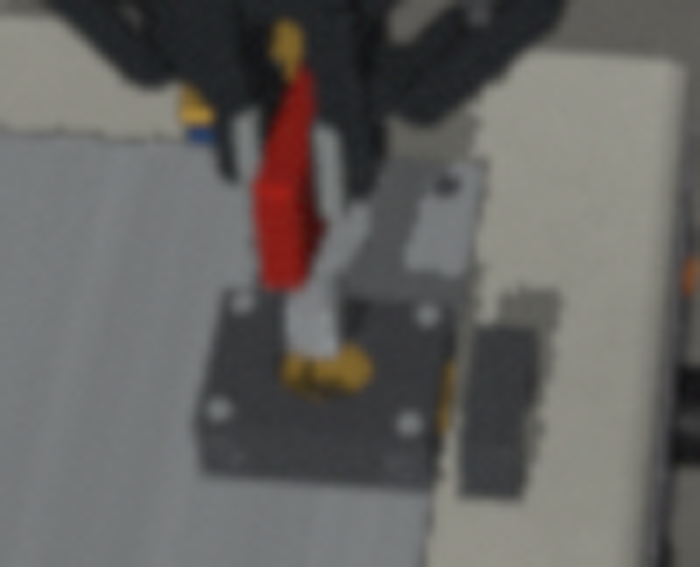

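```bash
python3 - <<'E'
from h import *
im=manip.get_image('scene')[:,:,::-1];cv2.imwrite('pics/s12f.png',im);cv2.imwrite('pics/s12z.png',cv2.convertScaleAbs(cv2.resize(im[180:225,405:445],None,fx=14,fy=13,interpolation=cv2.INTER_CUBIC),alpha=1.5))
im=manip.get_image('side')[:,:,::-1];cv2.imwrite('pics/d12f.png',im);cv2.imwrite('pics/d12z.png',cv2.convertScaleAbs(cv2.resize(im[270:315,255:300],None,fx=13,fy=13,interpolation=cv2.INTER_CUBIC),alpha=1.3))
E
```

```text
(no output)
```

View pics/s12z.png

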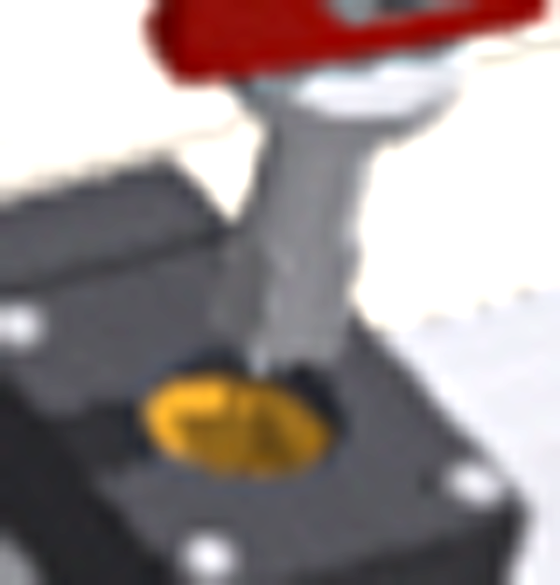

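View pics/d12z.png

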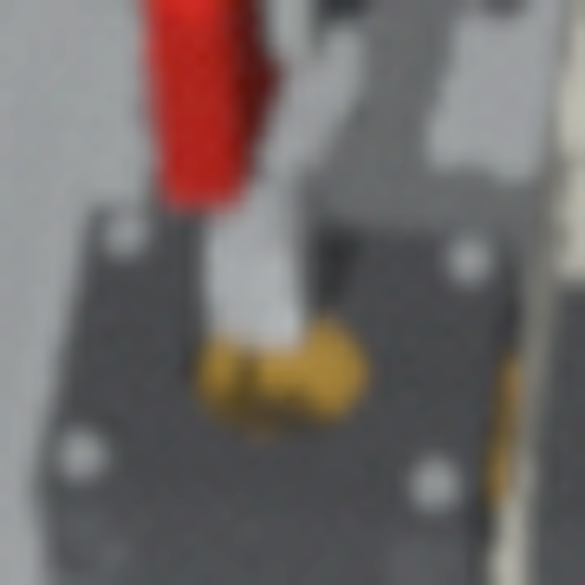

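```bash
python3 - <<'E'
from h import *
s,p,R=pose();print(p)
a=manip.calibration('scene');b=manip.calibration('side')
E=lambda x,y:(405+(x+.5)/14-.5,180+(y+.5)/13-.5);F=lambda x,y:(255+(x+.5)/13-.5,270+(y+.5)/13-.5)
x,e=tri((a,E(345,362)),(b,F(212,345)));print('corner++',x,e,x-p)
for z in (.166,.168,.170): print('+-',plane(a,E(258,375),z),'-+',plane(b,F(300,345),z), '++',plane(a,E(345,362),z),plane(b,F(212,345),z))
# case screws by tri
sc=[E(18,326),E(210,555),E(478,480)];sd=[F(470,260),F(125,233),F(80,455)]
names=['-x-y','+x-y','+x+y']
q=[tri((a,u),(b,v)) for u,v in zip(sc,sd)]
for n,(x,e) in zip(names,q): print(n,x,e)
print('centre',(q[0][0]+q[2][0])/2)
E
```

```text
[0.60529304 0.1775832  0.20676263]
corner++ [0.61117331 0.1847046  0.16968912] [0.0007906795450694251, 0.0007906795450695379] [ 0.00588027  0.0071214  -0.03707352]
+- [0.60644358 0.17496884 0.166     ] -+ [0.60094631 0.1803036  0.166     ] ++ [0.60702393 0.18658581 0.166     ] [0.61258911 0.18277581 0.166     ]
+- [0.60827951 0.1737863  0.168     ] -+ [0.60049532 0.18171169 0.168     ] ++ [0.60885787 0.18536355 0.168     ] [0.61210225 0.18417629 0.168     ]
+- [0.61011544 0.17260376 0.17      ] -+ [0.60004434 0.18311979 0.17      ] ++ [0.61069182 0.1841413  0.17      ] [0.61161539 0.18557677 0.17      ]
-x-y [0.58277555 0.15469631 0.15773505] [0.0009116857676878656, 0.0009116857676878773]
+x-y [0.63044978 0.16018611 0.15823497] [0.0012813508215615992, 0.0012813508215620305]
+x+y [0.62640453 0.1980883  0.15847559] [0.001030746989225856, 0.0010307469892256698]
centre [0.60459004 0.17639231 0.15810532]
```

Emit:
{"op": "send_rows", "data": {
  "increments": [
    [0, -0.0005, 0.0016, 0, 0],
    [0, 0, 0, 0.008, 0],
    [0, 0, 0, 0.004, 0],
    [0, 0, 0, 0, 0]
  ]
}}

```text
clock: 12.78
position: [0.6041, 0.1758, 0.1935]
ee_rot: [0.0, 1.0, 0.005, -0.001]
contact_force: [0.5, -0.0, -1.8]
width: 0.0108
```

```bash
python3 - <<'E'
from h import *
s,p,R=pose();print(p,s['contact_force'],s['moment'])
im=manip.get_image('scene')[:,:,::-1];im2=manip.get_image('side')[:,:,::-1]
o=np.hstack([cv2.resize(im[180:225,400:440],(380,430),interpolation=cv2.INTER_CUBIC),cv2.resize(im2[270:315,255:300],(400,430),interpolation=cv2.INTER_CUBIC)])
cv2.imwrite('pics/c13.png',cv2.convertScaleAbs(o,alpha=1.4))
E
```

```text
[0.60412576 0.17580089 0.19352365] [ 0.45349831 -0.03912582 -1.81181128] [-0.00330463  0.01575951 -0.02188521]
```

View pics/c13.png

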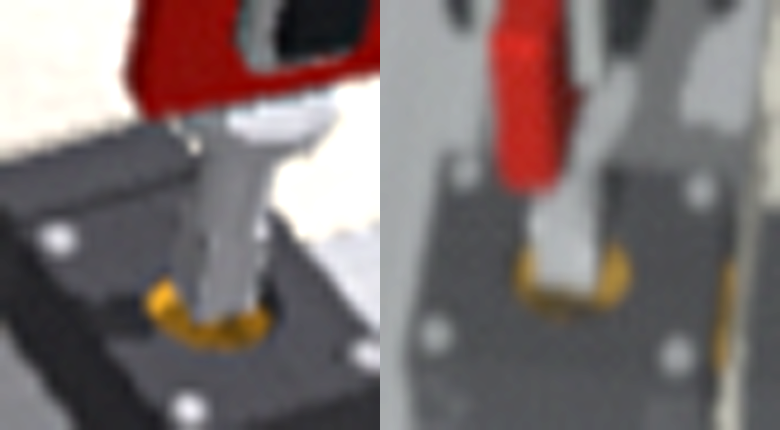

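Emit:
{"op": "send_rows", "data": {
  "increments": [
    [0, 0, 0, 0.003, 0],
    [0, 0, 0, 0.003, 0],
    [0, 0, 0, 0.002, 0],
    [0, 0, 0, 0, 0]
  ]
}}

```text
clock: 13.38
position: [0.6045, 0.1759, 0.1861]
ee_rot: [-0.0, 1.0, 0.005, -0.0]
contact_force: [-0.5, 0.0, -1.7]
width: 0.0107
```

Emit:
{"op": "send_rows", "data": {
  "increments": [
    [0, 0, 0, 0.002, 0],
    [0, 0, 0, 0.002, 0],
    [0, 0, 0, 0, 0]
  ]
}}

```text
clock: 13.75
position: [0.6045, 0.1759, 0.1821]
ee_rot: [-0.0, 1.0, 0.005, -0.0]
contact_force: [0.7, 0.1, -2.3]
width: 0.0106
```

Emit:
{"op": "send_rows", "data": {
  "increments": [
    [0, 0, 0, 0.002, 0],
    [0, 0, 0, 0.002, 0],
    [0, 0, 0, 0, 0]
  ]
}}

```text
clock: 14.12
position: [0.6045, 0.1758, 0.1781]
ee_rot: [-0.0, 1.0, 0.005, -0.0]
contact_force: [0.7, -0.4, -1.0]
width: 0.0106
```

```bash
python3 - <<'E'
from h import *
s,p,R=pose();print(p,s['contact_force'],s['moment'])
im=manip.get_image('scene')[:,:,::-1];im2=manip.get_image('side')[:,:,::-1]
o=np.hstack([cv2.resize(im[180:225,400:440],(380,430),interpolation=cv2.INTER_CUBIC),cv2.resize(im2[270:315,255:300],(400,430),interpolation=cv2.INTER_CUBIC)])
cv2.imwrite('pics/c14.png',cv2.convertScaleAbs(o,alpha=1.4))
E
```

```text
[0.60449529 0.17583485 0.17807292] [ 0.65122721 -0.36008614 -1.04280614] [-0.00950282  0.00245999  0.02862305]
```

View pics/c14.png

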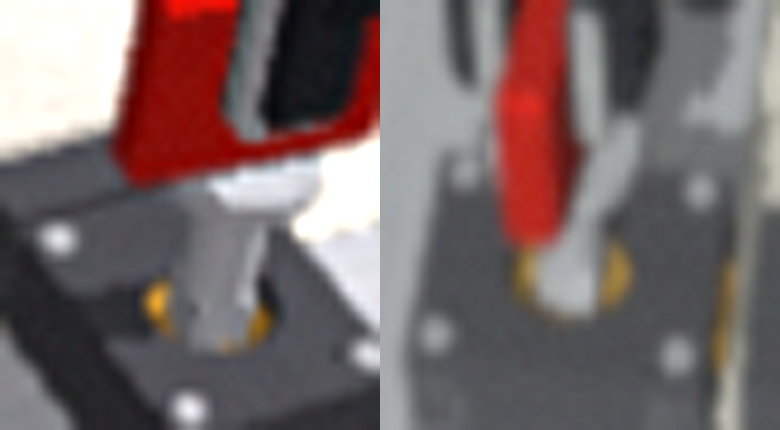

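```bash
python3 - <<'E'
from h import *
s,p,R=pose();a=manip.calibration('scene');b=manip.calibration('side')
E=lambda q:((q-[400,180])*[9.5,430/45]).round(0);F=lambda q:((q-[255,270])*[400/45,430/45]+[380,0]).round(0)
for off in (.027,.032,.037):
    t=np.array([.6046,.1764,p[2]-off]);print(off,'wingbot corner',E(proj(a,t+[.006,-.025,.052])),'tip+-',E(proj(a,t+[.006,-.006,0])),'trans+-',E(proj(a,t+[.006,-.006,.02])),'side wing near bottom',F(proj(b,t+[.006,.025,.052])),F(proj(b,t+[-.006,.025,.052])))
E
```

```text
0.027 wingbot corner [139. 158.] tip+- [192. 349.] trans+- [209. 270.] side wing near bottom [495. 209.] [557. 220.]
0.032 wingbot corner [135. 179.] tip+- [188. 368.] trans+- [205. 290.] side wing near bottom [496. 226.] [558. 237.]
0.037 wingbot corner [131. 200.] tip+- [184. 388.] trans+- [201. 310.] side wing near bottom [498. 243.] [559. 254.]
```

Emit:
{"op": "send_rows", "data": {
  "increments": [
    [0, 0, 0, 0.002, 0],
    [0, 0, 0, 0.002, 0],
    [0, 0, 0, 0.001, 0],
    [0, 0, 0, 0, 0]
  ]
}}

```text
clock: 14.72
position: [0.6045, 0.1759, 0.1732]
ee_rot: [-0.0, 1.0, 0.005, -0.0]
contact_force: [-0.3, 0.9, -0.2]
width: 0.0108
```

Emit:
{"op": "send_rows", "data": {
  "increments": [
    [0, 0, 0, 0.002, 0],
    [0, 0, 0, 0.002, 0],
    [0, 0, 0, 0, 0]
  ]
}}

```text
clock: 15.1
position: [0.6049, 0.1759, 0.172]
ee_rot: [-0.0, 1.0, 0.005, 0.001]
contact_force: [-1.8, -0.2, 8.6]
width: 0.0108
```

Emit:
{"op": "send_rows", "data": {
  "increments": [
    [0, 0, 0, -0.0015, 0.1],
    [0, 0, 0, 0, 0.12],
    [0, 0, 0, 0, 0.12],
    [0, 0, 0, 0, 0.12],
    [0, 0, 0, 0, 0]
  ],
  "squeeze": 100
}}

```text
clock: 15.72
position: [0.605, 0.1758, 0.1721]
ee_rot: [-0.0, 0.975, -0.222, 0.001]
contact_force: [-0.5, -0.2, 6.2]
width: 0.01
```

```bash
cat > st.py <<'E'
from h import *
s,p,R=pose();y=np.arctan2(R[1,0],R[0,0]);f=np.array(s['contact_force'])
print(s['clock'],p.round(4),'yaw',round(y,3),'F',f.round(1),'F tool',(R.T@f).round(1),'M',np.round(s['moment'],3),'q6',s['qpos'][5],s['width'])
E
python3 st.py
```

```text
15.725 [0.605  0.1758 0.1721] yaw -0.448 F [-0.5 -0.2  6.2] F tool [-0.4  0.4 -6.2] M [-0.097  0.201  0.081] q6 0.6211198047768314 0.009992838167127597
```

Emit:
{"op": "send_rows", "data": {
  "increments": [
    [0, 0, 0, 0, 0.13],
    [0, 0, 0, 0, 0.13],
    [0, 0, 0, 0, 0.13],
    [0, 0, 0, 0, 0.13],
    [0, 0, 0, 0, 0]
  ]
}}

```text
clock: 16.35
position: [0.6052, 0.1757, 0.1721]
ee_rot: [-0.0, 0.885, -0.465, 0.001]
contact_force: [-0.9, -1.1, 5.3]
width: 0.0102
```

```bash
python3 st.py; python3 - <<'E'
from h import *
im=manip.get_image('scene')[:,:,::-1];im2=manip.get_image('side')[:,:,::-1]
o=np.hstack([cv2.resize(im[170:240,390:460],(400,400),interpolation=cv2.INTER_CUBIC),cv2.resize(im2[260:330,245:315],(400,400),interpolation=cv2.INTER_CUBIC)])
cv2.imwrite('pics/c15.png',cv2.convertScaleAbs(o,alpha=1.4))
E
```

```text
16.35 [0.6052 0.1757 0.1721] yaw -0.968 F [-0.9 -1.1  5.3] F tool [ 0.4  1.4 -5.3] M [-0.159  0.121  0.014] q6 1.1410171912277143 0.010203549228819523
```

View pics/c15.png

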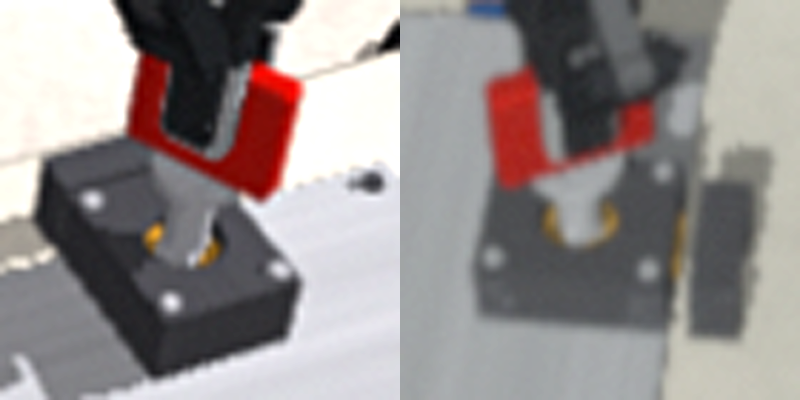

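Emit:
{"op": "send_rows", "data": {
  "increments": [
    [0, 0, 0, 0, 0.14],
    [0, 0, 0, 0, 0.14],
    [0, 0, 0, 0, 0.14],
    [0, 0, 0, 0, 0.14],
    [0, 0, 0, 0, 0.1],
    [0, 0, 0, 0, 0]
  ]
}}

```text
clock: 17.2
position: [0.6052, 0.1756, 0.1721]
ee_rot: [0.001, -0.687, 0.727, -0.001]
contact_force: [-0.4, -0.2, 5.6]
width: 0.0102
```

```bash
cat > look.py <<'E'
import sys
from h import *
im=manip.get_image('scene')[:,:,::-1];im2=manip.get_image('side')[:,:,::-1]
o=np.hstack([cv2.resize(im[170:240,390:460],(400,400),interpolation=cv2.INTER_CUBIC),cv2.resize(im2[260:330,245:315],(400,400),interpolation=cv2.INTER_CUBIC)])
cv2.imwrite('pics/%s.png'%sys.argv[1],cv2.convertScaleAbs(o,alpha=1.4))
E
python3 st.py; python3 look.py c16
```

```text
17.2 [0.6052 0.1756 0.1721] yaw -1.628 F [-0.4 -0.2  5.6] F tool [ 0.2  0.3 -5.6] M [-0.252  0.15   0.051] q6 1.800700884351282 0.010194766778841043
```

View pics/c16.png

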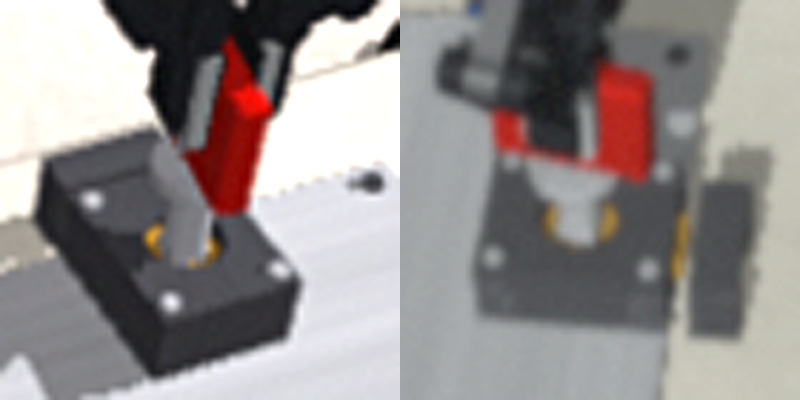

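Emit:
{"op": "send_rows", "data": {
  "increments": [
    [0, 0, 0, 0, 0.12],
    [0, 0, 0, 0, 0.12],
    [0, 0, 0, 0, 0.12],
    [0, 0, 0, 0, 0.12],
    [0, 0, 0, 0, 0.03],
    [0, 0, 0, 0, 0],
    [0, 0, 0, 0, 0]
  ]
}}

```text
clock: 18.18
position: [0.6052, 0.1754, 0.1721]
ee_rot: [0.001, -0.481, 0.877, -0.001]
contact_force: [-1.4, -1.1, 5.5]
width: 0.0106
```

```bash
python3 st.py; python3 look.py c17
```

```text
18.175 [0.6052 0.1754 0.1721] yaw -2.137 F [-1.4 -1.1  5.5] F tool [ 1.7  0.6 -5.5] M [-0.296  0.155  0.159] q6 2.3100517091202866 0.010602124558001113
```

View pics/c17.png

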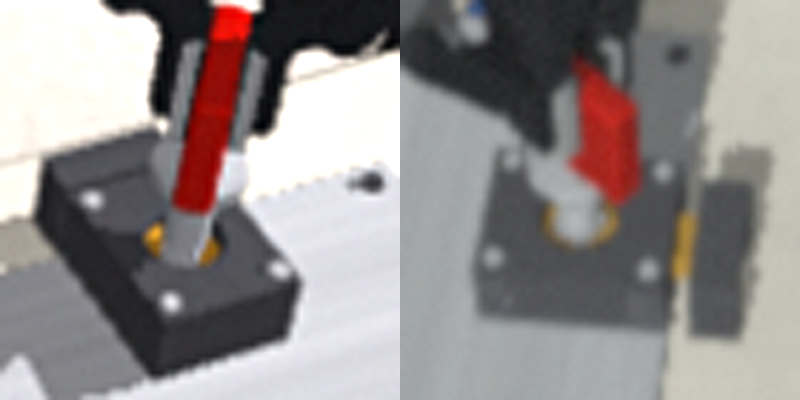

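Emit:
{"op": "send_rows", "data": {
  "increments": [
    [0, 0, 0, 0, 0.06],
    [0, 0, 0, 0, 0.06],
    [0, 0, 0, 0, 0],
    [0, 0, 0, 0, 0]
  ]
}}

```text
clock: 18.77
position: [0.6052, 0.1754, 0.1721]
ee_rot: [0.001, -0.428, 0.904, -0.001]
contact_force: [-0.4, -1.0, 5.0]
width: 0.0104
```

```bash
python3 st.py; python3 snap.py w18
```

```text
18.775 [0.6052 0.1754 0.1721] yaw -2.257 F [-0.4 -1.   5. ] F tool [ 1.1 -0.3 -5. ] M [-0.297  0.251  0.125] q6 2.4301567368088164 0.010417771085551562
18.825 [0.60514367 0.17540501 0.17206025] [ 1.72404906e-01  3.73760687e-01  1.43121819e+00 -1.06641335e-03
  1.33469259e+00  2.43010683e+00] [-1.55349228 -2.13073735  5.50954104] 0.010220935672770687
```

View pics/w18.png

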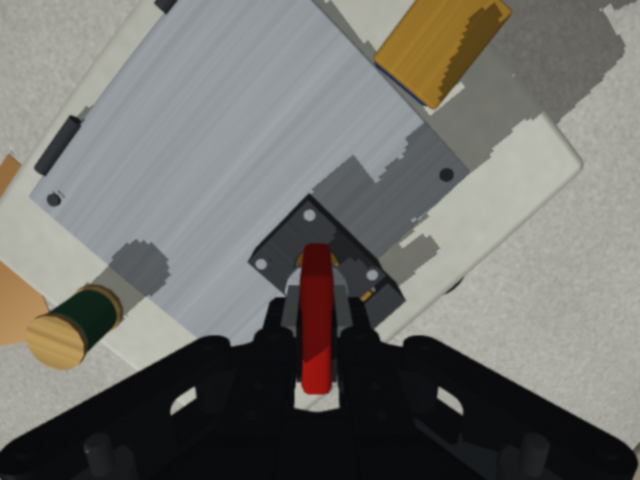

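Emit:
{"op": "send_rows", "data": {
  "increments": [
    [0, 0, 0, 0, -0.05],
    [0, 0, 0, -0.006, 0],
    [0, 0, 0, -0.01, 0],
    [0, 0, 0, -0.01, 0],
    [0, 0, 0, -0.02, 0],
    [0, 0, 0, -0.02, 0],
    [0, 0, 0, 0, 0],
    [0, 0, 0, 0, 0]
  ]
}}

```text
clock: 19.82
position: [0.6039, 0.176, 0.2362]
ee_rot: [-0.001, -0.449, 0.893, 0.0]
contact_force: [0.6, 0.8, -1.3]
width: 0.0104
```

```bash
python3 st.py; python3 look.py c19; python3 snap.py w19
```

```text
19.825 [0.6039 0.176  0.2362] yaw -2.21 F [ 0.6  0.8 -1.3] F tool [-1.   0.   1.3] M [ 0.007 -0.028  0.033] q6 2.382568752604772 0.010431742633157381
19.975 [0.60387241 0.17579795 0.2357077 ] [1.72610474e-01 3.43927840e-01 1.32028331e+00 1.72284276e-04
 1.47957185e+00 2.38258938e+00] [ 0.7208483  -0.21916536 -0.72187732] 0.010210725823907092
```

View pics/c19.png

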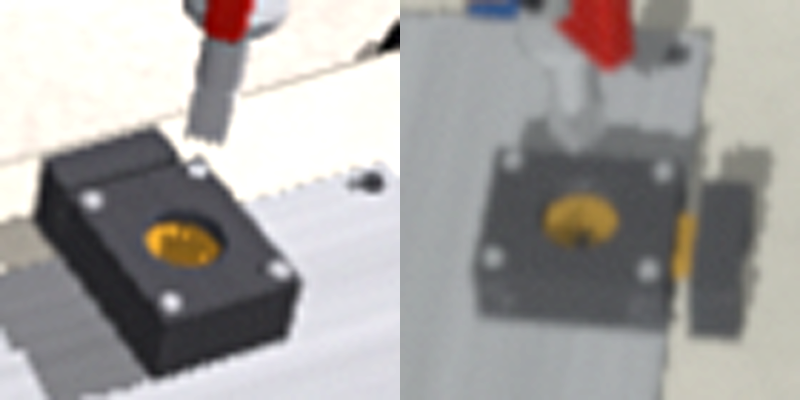

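View pics/w19.png

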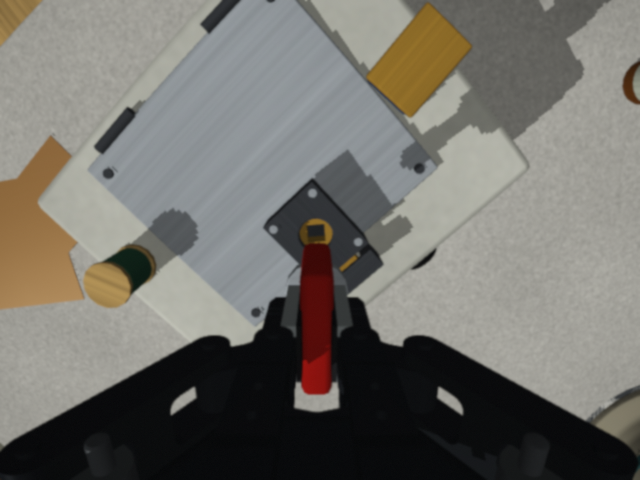

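```bash
python3 - <<'E'
import cv2
i=cv2.imread('pics/w19.png')[212:250,292:342];cv2.imwrite('pics/w19z.png',cv2.convertScaleAbs(cv2.resize(i,None,fx=14,fy=14,interpolation=cv2.INTER_CUBIC),alpha=1.6))
E
```

```text
(no output)
```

View pics/w19z.png

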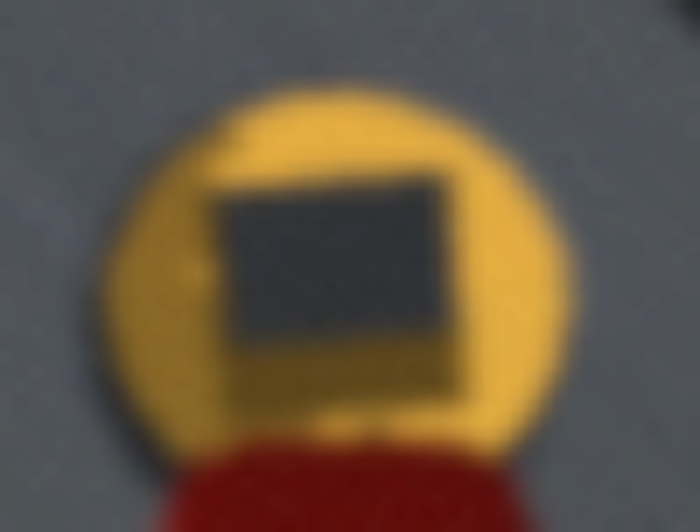

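```bash
python3 -c "
from h import *
plan([.5702,-.3242,.225],-.59,10)"
```

```text
yaw -2.2099935873987353 turn -1.6199935873987354
[[0.0421, -0.0271, 0.0011, np.float64(-0.162)], [0.046, -0.02, 0.0011, np.float64(-0.162)], [0.0486, -0.0123, 0.0011, np.float64(-0.162)], [0.0499, -0.0043, 0.0011, np.float64(-0.162)], [0.05, 0.0038, 0.0011, np.float64(-0.162)], [0.0487, 0.0118, 0.0011, np.float64(-0.162)], [0.0462, 0.0195, 0.0011, np.float64(-0.162)], [0.0424, 0.0267, 0.0011, np.float64(-0.162)], [0.0375, 0.0332, 0.0011, np.float64(-0.162)], [0.0317, 0.0388, 0.0011, np.float64(-0.162)]]
```

Emit:
{"op": "send_rows", "data": {
  "increments": [
    [0, 0.042, -0.027, 0, -0.162],
    [0, 0.046, -0.02, 0, -0.162],
    [0, 0.0486, -0.0123, 0, -0.162],
    [0, 0.05, -0.0043, 0, -0.162],
    [0, 0.05, 0.0038, 0, -0.162],
    [0, 0.0487, 0.0118, 0, -0.162],
    [0, 0.0462, 0.0195, 0, -0.162],
    [0, 0.0424, 0.0267, 0, -0.162]
  ]
}}

```text
clock: 20.98
position: [0.5771, -0.2255, 0.2361]
ee_rot: [-0.0, 0.899, -0.439, -0.001]
contact_force: [0.1, 0.6, -1.2]
width: 0.0107
```

Emit:
{"op": "send_rows", "data": {
  "increments": [
    [0, 0.0375, 0.0332, 0, -0.162],
    [0, 0.0317, 0.0388, 0, -0.162],
    [0, 0, 0, 0.05, 0],
    [0, 0, 0, 0.05, 0],
    [0, 0, 0, 0.02, 0],
    [0, 0, 0, 0, 0],
    [0, 0, 0, 0, 0]
  ]
}}

```text
clock: 21.85
position: [0.5716, -0.3245, 0.1177]
ee_rot: [0.0, 0.957, -0.291, 0.001]
contact_force: [0.8, -0.5, -1.5]
width: 0.0104
```

```bash
python3 st.py; python3 -c "
from h import *
need([.5702,-.3242,.047],-.59)
im=manip.get_image('scene')[:,:,::-1];im2=manip.get_image('side')[:,:,::-1]
o=np.hstack([cv2.resize(im[240:310,100:170],(400,400),interpolation=cv2.INTER_CUBIC),cv2.resize(im2[130:200,300:370],(400,400),interpolation=cv2.INTER_CUBIC)])
cv2.imwrite('pics/c20.png',o)"
```

```text
21.85 [ 0.5716 -0.3245  0.1177] yaw -0.59 F [ 0.8 -0.5 -1.5] F tool [ 0.9 -0.   1.5] M [-0.07  -0.01   0.024] q6 -0.032301464520326825 0.01043744123718399
tool shift [-0.0015  0.0005  0.0707] yaw now -0.59 turn 0.0
```

View pics/c20.png

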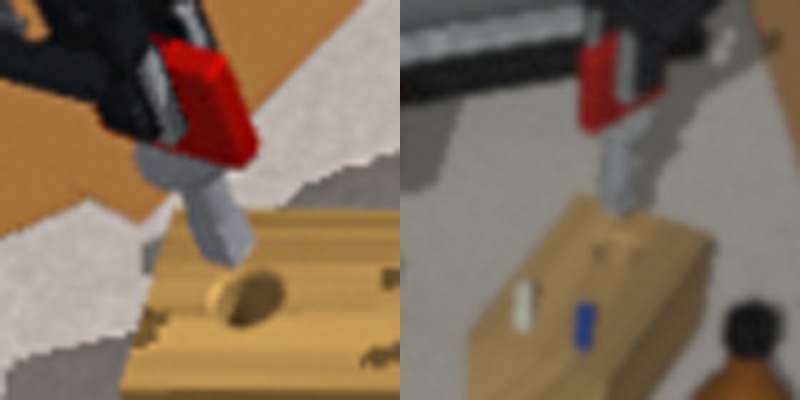

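Emit:
{"op": "send_rows", "data": {
  "increments": [
    [0, -0.0012, 0.0005, 0.01, 0],
    [0, 0, 0, 0.018, 0],
    [0, 0, 0, 0.018, 0],
    [0, 0, 0, 0.018, 0],
    [0, 0, 0, 0.004, 0],
    [0, 0, 0, 0, 0]
  ]
}}

```text
clock: 22.7
position: [0.5696, -0.3238, 0.0486]
ee_rot: [-0.0, 0.957, -0.291, -0.0]
contact_force: [-0.1, -0.2, -1.6]
width: 0.0105
```

```bash
python3 st.py; python3 -c "
from h import *
im=manip.get_image('scene')[:,:,::-1];im2=manip.get_image('side')[:,:,::-1]
o=np.hstack([cv2.resize(im[240:310,100:170],(400,400),interpolation=cv2.INTER_CUBIC),cv2.resize(im2[130:200,300:370],(400,400),interpolation=cv2.INTER_CUBIC)])
cv2.imwrite('pics/c21.png',o)"
```

```text
22.7 [ 0.5696 -0.3238  0.0486] yaw -0.59 F [-0.1 -0.2 -1.6] F tool [0.  0.3 1.6] M [-0.02   0.001 -0.001] q6 -0.03314187966563389 0.010480321002136847
```

View pics/c21.png

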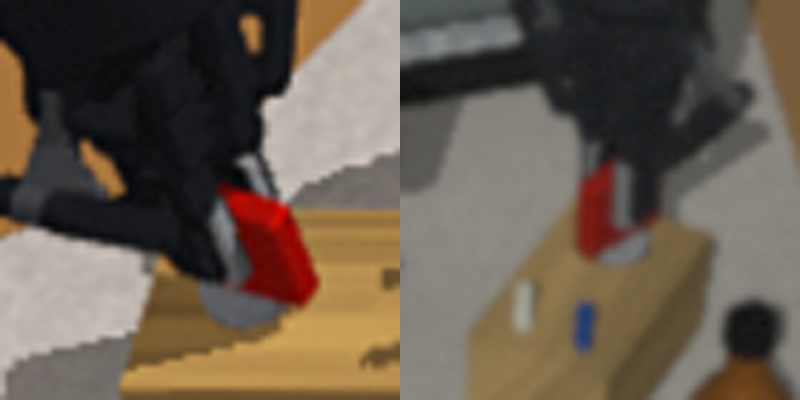

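Key is in the hole. Next I lower it the last 2 mm, release it and retreat upward.

Emit:
{"op": "send_rows", "data": {
  "increments": [
    [0, 0, 0, 0.0015, 0],
    [0, 0, 0, 0, 0],
    [0.35, 0, 0, 0, 0],
    [0.35, 0, 0, 0, 0],
    [0.35, 0, 0, 0, 0],
    [0.35, 0, 0, 0, 0]
  ]
}}

```text
clock: 23.55
position: [0.5697, -0.3238, 0.0473]
ee_rot: [-0.0, 0.957, -0.291, 0.0]
contact_force: [0.3, -0.2, 0.0]
width: 0.0298
```

Emit:
{"op": "send_rows", "data": {
  "increments": [
    [0.35, 0, 0, -0.02, 0],
    [0.35, 0, 0, -0.04, 0],
    [0.35, 0, 0, -0.05, 0],
    [0.35, 0, 0, -0.05, 0],
    [0.35, 0, 0, 0, 0],
    [0.35, 0, 0, 0, 0]
  ]
}}

```text
clock: 24.3
position: [0.5692, -0.3236, 0.2069]
ee_rot: [-0.0, 0.957, -0.291, -0.0]
contact_force: [-0.3, -0.3, -0.5]
width: 0.0297
```

```bash
python3 st.py; python3 snap.py w22; python3 -c "
from h import *
im=manip.get_image('scene')[:,:,::-1];cv2.imwrite('pics/sceneE.png',im);im2=manip.get_image('side')[:,:,::-1];cv2.imwrite('pics/sideE.png',im2)
o=np.hstack([cv2.resize(im[240:310,100:170],(400,400),interpolation=cv2.INTER_CUBIC),cv2.resize(im2[260:330,245:315],(400,400),interpolation=cv2.INTER_CUBIC)])
cv2.imwrite('pics/c22.png',o)"
```

```text
24.3 [ 0.5692 -0.3236  0.2069] yaw -0.59 F [-0.3 -0.3 -0.5] F tool [-0.   0.4  0.5] M [ 0.002 -0.053  0.017] q6 -0.03311883548480886 0.02973931997620111
24.35 [ 0.5688416  -0.32332006  0.20589707] [-6.23155587e-01  3.95762009e-01  1.31224444e+00  6.94391689e-05
  1.43618415e+00 -3.31538179e-02] [-0.86917188  0.04235911 -0.96439398] 0.030212199007070683
```

View pics/c22.png

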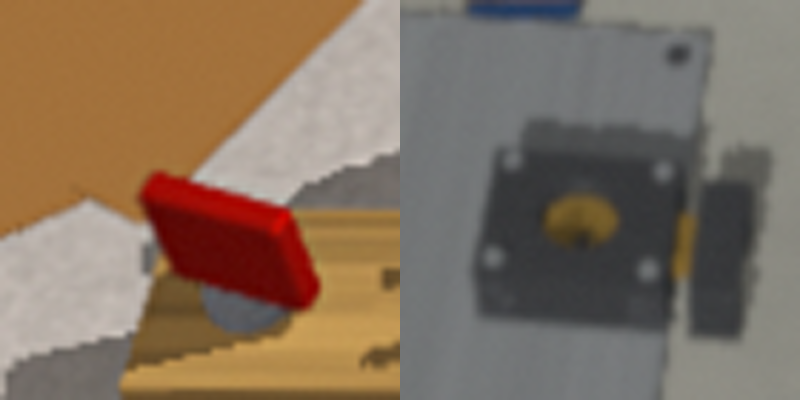

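View pics/w22.png

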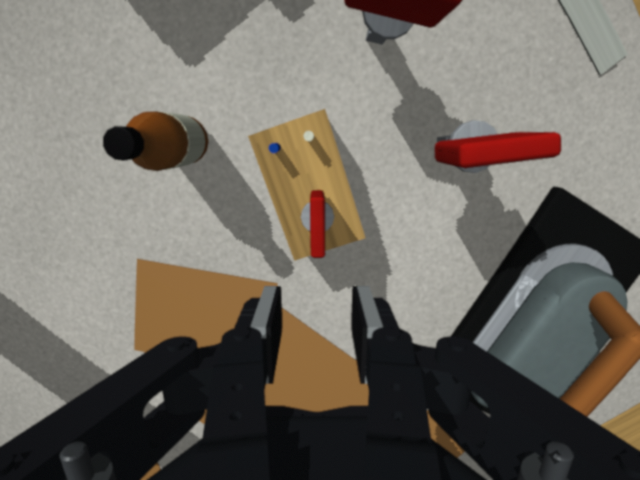

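View pics/sceneE.png

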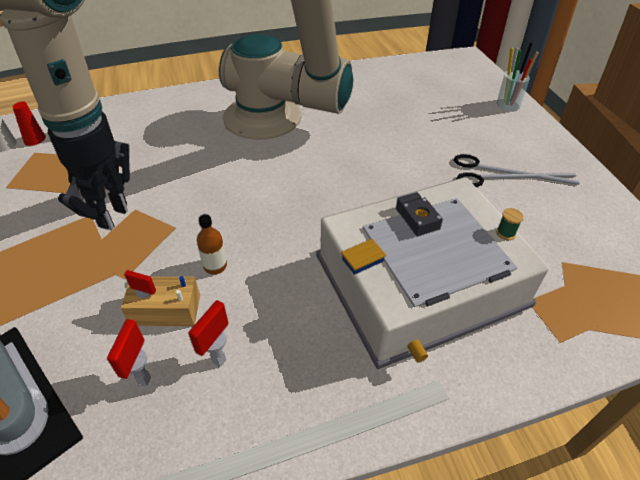

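```bash
python3 -c "
from rig import manip
print(manip.sign_off())"
```

```text
the job is handed in; nothing more can be done
None
```

I locked the hatch with the smallest key, put the key back upright in its stand, and handed the job in at about 24.5 s of the 72 s. The hand-in gave no verdict, so what follows rests on my own checks.

**What I did**
- **Grip:** My first grip was too near the top of the wing and tilted the key. I set the key back in the stand, took it again lower down, and it then sat straight.
- **Insertion:** The camera showed the square standing about 0.10 rad clockwise, so I lowered the key already lined up. It went straight in without any turning to feel for the square. It stopped on the socket floor, and the highest reading on the lock was 8.6 N, against the 55 N limit.
- **Turning:** I turned the tool clockwise about 2.27 rad from where it went in, then eased back 0.05 rad and drew the key straight out.
- **Return:** I lowered the key into its hole, released it and raised the arm clear.

**Last checks**
- **Follower and bolt:** The follower stood at about 2.26 rad, which puts the bolt roughly 11 mm out (7.5 mm needed). The side view shows brass right across the gap to the keeper. I worked the 11 mm out from the angle and did not measure it directly.
- **Key:** It looks upright in the stand, with the collar in the same place as at the start, and nothing is touching it.
- **Bottle, spool and tin:** They look unmoved in the pictures from before and after.

**What disagreed**
- **Finger length:** In the pictures the fingers ended well short of the given tool point at the first grip, so for the second grip I went about 23 mm lower than that point suggested.
- **Position measurements:** The wrist view and the two fixed cameras differed by about 2 mm on where the key tip and socket were. I followed the fixed cameras, and the key went in cleanly.

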